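# Pack a second layer of gear knobs

### The arm

A 7-joint arm with a two-finger parallel gripper is mounted at the origin on the work surface. World frame = base frame: x ahead of the robot, y to its left, z up, the work surface at z = 0. Lengths are in m, angles in rad, forces in N, time in s.
With the tool pointing down it reaches from about 0.425 to 0.925 m from the base axis. Payload 6.8 kg.
Tool frame: the origin (TCP) lies midway between the tips of the shut fingers; the grasp point (between the pads) lies 19 mm behind it (r.grip_depth is the distance from the TCP to the grasp point, in m); z points along the fingers, y is the line along which they close (so a half turn about z gives the same grasp; the last joint's range is limited). The gripper opens to 85 mm and grips with 20 to 120 N. Pads are 22 mm wide; open, the fingers measure 114 mm over their backs; the gripper's body (76 mm by 85 mm) begins 54 mm behind the grasp point. The pads swing forward as they close: fully open they stand 13 mm farther back than shut.
Start: joints at [-1.322, 0.477, 0.022, 1.555, -0.011, 1.109, -0.083], TCP at [0.236, 0.633, 0.231] pointing down, gripper open.
Joint ranges: [-2.96, 2.96], [-0.34, 2.1], [-1.41, 1.46], [0.24, 2.44], [-1.37, 4.51], [0.17, 1.92], [-2.96, 2.96]. Speed limits (rad/s): [2.39, 2.39, 3.14, 3.14, 3.14, 3.14, 3.14].

### API

Orientations are given as a rotation vector (axis times angle).
In Python, from bench import telemetry, grab_frame, calibration, order, silhouettes, r gives the robot as it stands.
- The arm moves only by the tool apply_moves, never from a script. Its argument "moves" is a list of rows, each a list of 7 numbers: the turn, a rotation vector about the tool's x, y, z scaled (see below), then the shift along the tool's x, y, z scaled (see below), then the opening, from -1 (shut) to 1 (fully open). A call has exactly 8 rows; each row shifts and turns the commanded pose from where the row before left it, along the tool's axes as they then stand; what a row does not reach is not made up. The controller multiplies each number of a shift by 1000 mm and each number of a turn by 6 degrees. A row lasts 1/12 s, in which the tool goes at most 41.7 mm and 7.16 degrees, less where a joint would pass 70% of its speed; a pose out of reach is approached as far as the arm can. A call with a number of a shift or a turn outside -1 to 1 is refused whole. A call with a gripper value outside its range is refused whole. The fingers move at their own pace and stop on an object; "grip_force" is the grip in N (left out, the last holds). Time passes only in rows, so rows that do not move let the fingers close, or fill a call up. It gives the time, the measured TCP pose, the force, the opening and the grip force at its end, in the units of the state.
- telemetry.get_obs(): the state, without advancing time (a new reading comes with each control period).
- grab_frame(name): name is "scene" or "top" or "wrist"; returns the picture (420x560x3 uint8, blue, green, red); there is no depth.
- calibration(name): a dict with "fx", "fy", "cx", "cy" (pixels), "world_from_camera" (4x4, takes a point from camera to world coordinates); the wrist camera has in their place "mount" (4x4, takes a point from camera to tool coordinates, whose origin is the TCP and whose axes are the flange's). Camera axes: x right, y down, z forward; pixel columns grow to the right and rows downward; lengths in m; the calibration is good to about 2 mm. A picture is of the moment at which its call begins: read the wrist's pose just before it. calibration takes no time and is no camera call.
- order.hand_in(): hands the job in; it is judged then, once.
Trained networks look in the newest picture that a camera, given by its name, has taken for a name from the list of things; names that differ only in an ending like _2 or _b are one class to them, and where a whole thing is asked for, a point or a joint stands for the part that bears it (a point fixed in the world has none). Each returns a list of dicts, best first, with "p" (0 to 1); they miss things now and then, are a little off and sometimes report something else, mostly with a low value. They report only what shows in the picture. A call takes as long as a camera call.
- silhouettes(thing, camera): "mask" (420x560 bool, what is visible of it) and "extent" ([centre column, centre row, width, height] in pixels, round what is visible of it).
The state is a dict: "clock": time; "joints": joint angles; "qvel": joint speeds; "tau": joint torques, N m; "tcp_pos": TCP position; "orientation": TCP orientation; "contact_force": force on the tool from outside, world axes, zero at the start; "moment": the same for the moment, N m; "grip_width": finger opening in m; "gripper_force": force on a finger pad.
Only numpy, scipy, OpenCV 4.12 (cv2) and the standard library are available. Lean on these libraries where they do the work, as an engineer would, in place of code of your own. Each camera call takes 0.05 s, during which the arm holds its last target. There are 200 camera calls.

### The job

Pack the second layer of the parts crate: first lay the wooden separator board flat on the ledge inside the blue crate, over the chrome cranks. Then pick up the cup and pour all six black knobs from it onto the board in the crate, rather than picking them out with the fingers. Finally stand the empty cup upright on the bench, and leave the other parts on the bench where they are.

Things in the scene. Friction and masses are not known exactly. Their poses are not given: they have to be found in the camera images.
- crate: Blue open-topped stock crate fixed to the bench, outside 176 (x) x 146 (y) x 90 mm high (with a 184 x 150 mm lip at the rim), walls 5 mm, inside 166 x 136 mm. Origin: centre of its underside; z up. A ledge 16 mm wide runs all round inside, its top 42 mm above the origin; a first layer of chrome window cranks lies below the ledge.
- separator: Loose plywood separator board 154 (x) x 124 (y) x 5 mm, 0.13 kg, with a red upright grip in the middle: 16 mm thick (x), 44 mm wide (y), its rounded top 45 mm above the board's underside. Origin: centre of the underside; z up. Lying on the ledge its origin is 42 mm above the crate's origin; it has 6 mm of play on each side.
- cup: Aluminium scoop cup, 80 mm high, flaring straight from outer radius 36 mm at the foot to 49 mm at the rim, wall 3 mm, floor 4 mm, about 0.12 kg empty, holding six knobs. Origin: centre of its underside; z up. A flat black grip plate, 14 mm thick (y), sticks out to -x: from x = -45 to -94 mm, from 27 to 73 mm above the foot.
- cup_grip (a point): Point in the cup's black grip plate, 72 mm to the cup's -x and 52 mm above its foot; a good place to pinch it across its 14 mm.
- cup_lip (a point): Point on the cup's rim across from the grip (48 mm to the cup's +x, 80 mm above the foot), over which it pours; its axes are the cup's.
- knob0: Black ball gear-lever knob, 24 mm in diameter, with a brass collar that ends 14 mm from the centre, 25 g. Origin: centre of the ball. Starts in the cup (one of six).
- knob1: Black ball gear-lever knob, 24 mm in diameter, with a brass collar that ends 14 mm from the centre, 25 g. Origin: centre of the ball. Starts in the cup (one of six).
- knob2: Black ball gear-lever knob, 24 mm in diameter, with a brass collar that ends 14 mm from the centre, 25 g. Origin: centre of the ball. Starts in the cup (one of six).
- knob3: Black ball gear-lever knob, 24 mm in diameter, with a brass collar that ends 14 mm from the centre, 25 g. Origin: centre of the ball. Starts in the cup (one of six).
- knob4: Black ball gear-lever knob, 24 mm in diameter, with a brass collar that ends 14 mm from the centre, 25 g. Origin: centre of the ball. Starts in the cup (one of six).
- knob5: Black ball gear-lever knob, 24 mm in diameter, with a brass collar that ends 14 mm from the centre, 25 g. Origin: centre of the ball. Starts in the cup (one of six).
- black_crank: Bystander: black window crank lying near the crate, about 115 x 34 x 20 mm. Origin: centre of the underside.
- chrome_crank: Bystander: chrome window crank with a wooden knob lying near the cup, about 115 x 34 x 20 mm. Origin: centre of the underside.
- lens: Bystander: amber lamp lens on a black base lying near the separator, 50 x 65 x 23 mm. Origin: centre of the underside.
- shift_lever: Bystander: flat steel shift lever, about 190 x 34 x 18 mm. Origin: underside of its middle.

How it is judged:
By the outcome, as a careful person would: the job done as asked, in the order asked, and still so for the second after the job is handed in, with the robot touching nothing.
It also fails if it takes over 72 s, if anything falls off the work surface, if the arm or the gripper's body presses on something with over 40 N, if the wrist force passes 120 N, or if a joint passes its speed limit or range.

## Working session

There is one attempt and no reset: what is moved stays moved. The work goes in short steps, Python scripts to look and compute and a tool call to move; the robot and the scene stay as the last step left them, time stands still between calls to the robot, and variables do not carry over. Pictures are saved under pics/ and viewed, at most 10 in all, crops included, and the job is handed in when it is done.

Besides the shell and the picture viewer there is one more tool, called in YAML: its name, and indented under it one key for each argument. apply_moves: Moves the arm, as the interface text tells. Its arguments: {"type":"object","properties":{"moves":{"type":"array"},"grip_force":{"type":"number"}},"required":["moves"]}

```bash
ls; mkdir -p pics
python3 - <<'E'
from bench import telemetry, grab_frame, calibration, silhouettes, r
import cv2, numpy as np
o=telemetry.get_obs(); print({k:np.round(v,4).tolist() for k,v in o.items()}, r.grip_depth)
for n in("scene","top"):
    f=grab_frame(n); cv2.imwrite(f"pics/{n}0.png",f)
    c=calibration(n); print(n,c["fx"],c["fy"],c["cx"],c["cy"]); print(np.round(c["world_from_camera"],4).tolist())
    for t in("crate","separator","cup","cup_grip","black_crank","chrome_crank","lens","shift_lever"):
        s=silhouettes(t,n); print(t,[(round(d["p"],2),np.round(d["extent"]).tolist()) for d in s[:2]])
print(calibration("wrist"))
a=np.hstack([cv2.imread("pics/scene0.png"),cv2.imread("pics/top0.png")]);
E
```

```text
pics
{'clock': 0.0, 'joints': [-1.3221, 0.4778, 0.0223, 1.5565, -0.0115, 1.1093, -0.0831], 'qvel': [0.0018, -0.0012, -0.0007, 0.0008, -0.001, -0.001, 0.0002], 'tau': [0.0012, -59.6462, 1.6088, -28.1192, 0.0125, 0.0098, -0.0], 'tcp_pos': [0.2356, 0.6319, 0.2303], 'orientation': [-0.5574, -3.0916, 0.0029], 'contact_force': [-1.6569, -0.1578, -0.0063], 'moment': [-0.0012, -0.0207, 0.0402], 'gripper_force': 0.0, 'grip_width': 0.0856} 0.0187
scene 495.5247536805061 495.5247536805061 285.1184540610497 207.42592618903015
[[0.6056, 0.4733, -0.6397, 1.4015], [0.7957, -0.3509, 0.4937, -0.5433], [0.0092, -0.808, -0.5891, 0.874], [0.0, 0.0, 0.0, 1.0]]
crate [(0.82, [253.0, 243.0, 94.0, 81.0])]
separator [(0.68, [146.0, 301.0, 74.0, 60.0])]
cup [(0.67, [342.0, 204.0, 45.0, 41.0])]
cup_grip [(0.68, [207.0, 237.0, 9.0, 10.0]), (0.62, [342.0, 204.0, 45.0, 43.0])]
black_crank [(0.65, [208.0, 237.0, 13.0, 10.0]), (0.37, [145.0, 300.0, 80.0, 66.0])]
chrome_crank [(0.81, [380.0, 234.0, 42.0, 26.0]), (0.42, [253.0, 242.0, 93.0, 81.0])]
lens [(0.77, [115.0, 271.0, 33.0, 31.0])]
shift_lever [(0.59, [393.0,
[... 459 characters left out ...]
0.93, [323.0, 259.0, 47.0, 14.0])]
chrome_crank [(0.87, [194.0, 157.0, 24.0, 37.0]), (0.55, [429.0, 218.0, 50.0, 60.0])]
lens [(0.72, [440.0, 266.0, 29.0, 19.0])]
shift_lever [(0.58, [115.0, 211.0, 41.0, 61.0]), (0.42, [193.0, 155.0, 21.0, 40.0])]
{'fx': 376.4902143546567, 'fy': 376.4902143546567, 'cx': 287.4659176077586, 'cy': 203.91148976494074, 'mount': array([[ 1.26017262e-04, -9.52721595e-01, -3.03844610e-01,
         7.82468402e-02],
       [ 9.99999983e-01,  7.98644551e-05,  1.64323035e-04,
         6.93433556e-05],
       [-1.32287720e-04, -3.03844626e-01,  9.52721589e-01,
        -1.42390465e-01],
       [ 0.00000000e+00,  0.00000000e+00,  0.00000000e+00,
         1.00000000e+00]])}
```

View pics/top0.png

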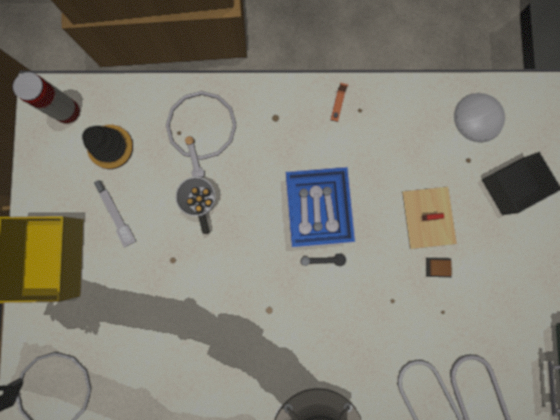

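View pics/scene0.png

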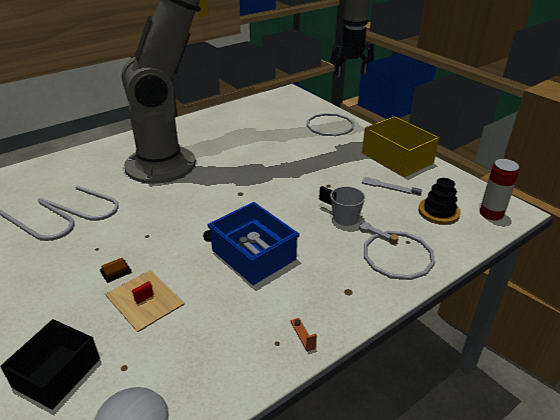

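```bash
cat >> h.py <<'E'
def T_(p,rot): T=np.eye(4); T[:3,:3]=rot; T[:3,3]=p; return T
def now(o=None):
    o=o or telemetry.get_obs(); return T_(o["tcp_pos"],R.from_rotvec(o["orientation"]).as_matrix())
def down(p,yaw):  # tool down, tool y at world angle yaw (deg)
    a=np.radians(yaw); c,s=np.cos(a),np.sin(a)
    return T_(p,np.array([[s,c,0],[-c,s,0],[0,0,-1.]])) if False else T_(p,np.c_[[-s,c,0],[c,s,0],[0,0,-1.]])
def rows(A,B,N):
    from scipy.linalg import logm,expm
    D=np.real(expm(np.real(logm(np.linalg.inv(A)@B))/N))
    v=np.r_[np.degrees(R.from_matrix(D[:3,:3]).as_rotvec())/6,D[:3,3]]
    print("row x%d:"%N,v.round(4).tolist()); return v
def step(T,v,n=1):
    for _ in range(n): T=T@T_(v[3:6],R.from_rotvec(np.radians(6*np.array(v[:3]))).as_matrix())
    return T
E
python3 - <<'E'
from h import *
A=now(); B=down([.57,-.05,.26],6); v=rows(A,B,24)
for k in(8,16,24): print(step(A,v,k)[:3,3].round(3))
E
```

```text
row x24: [0.0, -0.0, 0.4414, -0.0325, -0.0075, -0.0012]
[0.431 0.453 0.241]
[0.547 0.214 0.25 ]
[ 0.57 -0.05  0.26]
```

apply_moves:
  moves:
    - [0,0,0.441,-0.0325,-0.0075,-0.0012,1]
    - [0,0,0.441,-0.0325,-0.0075,-0.0012,1]
    - [0,0,0.441,-0.0325,-0.0075,-0.0012,1]
    - [0,0,0.441,-0.0325,-0.0075,-0.0012,1]
    - [0,0,0.441,-0.0325,-0.0075,-0.0012,1]
    - [0,0,0.441,-0.0325,-0.0075,-0.0012,1]
    - [0,0,0.441,-0.0325,-0.0075,-0.0012,1]
    - [0,0,0.441,-0.0325,-0.0075,-0.0012,1]

```text
clock: 1.97
tcp_pos: [0.4319, 0.4514, 0.2411]
orientation: [1.119, 2.935, 0.001]
contact_force: [1.0, 0.6, 1.0]
grip_width: 0.0854
gripper_force: 0.0
```

apply_moves:
  moves:
    - [0,0,0.441,-0.0325,-0.0075,-0.0012,1]
    - [0,0,0.441,-0.0325,-0.0075,-0.0012,1]
    - [0,0,0.441,-0.0325,-0.0075,-0.0012,1]
    - [0,0,0.441,-0.0325,-0.0075,-0.0012,1]
    - [0,0,0.441,-0.0325,-0.0075,-0.0012,1]
    - [0,0,0.441,-0.0325,-0.0075,-0.0012,1]
    - [0,0,0.441,-0.0325,-0.0075,-0.0012,1]
    - [0,0,0.441,-0.0325,-0.0075,-0.0012,1]

```text
clock: 2.63
tcp_pos: [0.5483, 0.2128, 0.2508]
orientation: [1.639, 2.68, 0.001]
contact_force: [-0.2, -0.5, 1.1]
grip_width: 0.0852
gripper_force: 0.0
```

apply_moves:
  moves:
    - [0,0,0.441,-0.0325,-0.0075,-0.0012,1]
    - [0,0,0.441,-0.0325,-0.0075,-0.0012,1]
    - [0,0,0.441,-0.0325,-0.0075,-0.0012,1]
    - [0,0,0.441,-0.0325,-0.0075,-0.0012,1]
    - [0,0,0.441,-0.0325,-0.0075,-0.0012,1]
    - [0,0,0.441,-0.0325,-0.0075,-0.0012,1]
    - [0,0,0.441,-0.0325,-0.0075,-0.0012,1]
    - [0,0,0.441,-0.0325,-0.0075,-0.0012,1]

```text
clock: 3.3
tcp_pos: [0.5706, -0.0515, 0.2604]
orientation: [2.103, 2.333, 0.001]
contact_force: [0.1, 1.0, 0.6]
grip_width: 0.0854
gripper_force: 0.0
```

Run:
```python
from h import *
o=telemetry.get_obs(); f=grab_frame("wrist"); cv2.imwrite("pics/w1.png",f); C=cam("wrist",o)
import json; open("log.jsonl","a").write(json.dumps({k:np.asarray(v).tolist() for k,v in o.items()})+"\n")
print(np.round(o["joints"],3).tolist())
s=silhouettes("crate","wrist")[0]; m=s["mask"].astype(np.uint8); print(s["p"],s["extent"])
q=cv2.boxPoints(cv2.minAreaRect(np.argwhere(m)[:,::-1].astype(np.float32))); w=onz(C,q,.09)
print("ctr",w.mean(0).round(4),w.round(4).tolist())
rows(now(o),down([.555,-.315,.22],7),8)
```

```text
[-0.425, 0.302, 0.508, 1.799, -0.165, 1.082, 0.245]
0.96 [294.0, 120.0, 240.3, 195.9]
ctr [ 0.5686 -0.0055  0.09  ] [[0.4688, -0.0893, 0.09], [0.4724, 0.0644, 0.09], [0.6534, 0.0778, 0.09], [0.6796, -0.0748, 0.09]]
row x8: [0.0008, -0.0, -0.0222, -0.0325, -0.0056, 0.005]
```

View pics/w1.png

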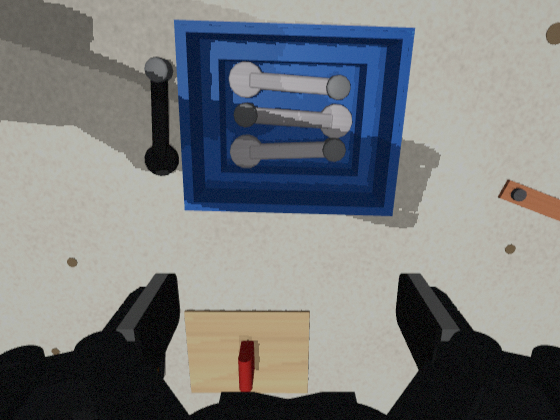

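apply_moves:
  moves:
    - [0,0,-0.022,-0.0325,-0.0056,0.005,1]
    - [0,0,-0.022,-0.0325,-0.0056,0.005,1]
    - [0,0,-0.022,-0.0325,-0.0056,0.005,1]
    - [0,0,-0.022,-0.0325,-0.0056,0.005,1]
    - [0,0,-0.022,-0.0325,-0.0056,0.005,1]
    - [0,0,-0.022,-0.0325,-0.0056,0.005,1]
    - [0,0,-0.022,-0.0325,-0.0056,0.005,1]
    - [0,0,-0.022,-0.0325,-0.0056,0.005,1]

```text
clock: 4.07
tcp_pos: [0.5557, -0.3143, 0.2199]
orientation: [-2.078, -2.356, -0.001]
contact_force: [-0.1, -0.3, -0.8]
grip_width: 0.0852
gripper_force: 0.0
```

```bash
cat >> h.py <<'E'
def quad(mask):
    m=(mask*255).astype(np.uint8); c=max(cv2.findContours(m,cv2.RETR_EXTERNAL,cv2.CHAIN_APPROX_NONE)[0],key=cv2.contourArea); h=cv2.convexHull(c)
    return cv2.approxPolyN(h,4,ensure_convex=True).reshape(-1,2).astype(float)
def rect(w):
    i=np.argsort(np.arctan2(*(w-w.mean(0))[:,1::-1].T)); w=w[i]; e=np.roll(w,-1,0)-w
    L=np.linalg.norm(e,axis=1); a=np.degrees(np.arctan2(e[:,1],e[:,0]))
    print("ctr",w.mean(0).round(4),"sides",L.round(4),"yaw",((a+45)%90-45).round(1))
E
python3 - <<'E'
from h import *
import json
o1=json.loads(open("log.jsonl").readline()); C1=cam("wrist",o1); f1=cv2.imread("pics/w1.png")
q=np.array([[175,21],[415,28],[391,215],[185,210.]]); 
for z in(.085,.09): rect(onz(C1,q,z))
# ledge inner edge corners / top of the wall inside
o=telemetry.get_obs(); f=grab_frame("wrist"); cv2.imwrite("pics/w2.png",f); C=cam("wrist",o); open("log.jsonl","a").write(json.dumps({k:np.asarray(v).tolist() for k,v in o.items()})+"\n")
print(np.round(o["tcp_pos"],4),np.round(o["joints"],3).tolist())
s=silhouettes("separator","wrist")[0]; print(s["p"],s["extent"]); qq=quad(s["mask"]); print(qq.tolist()); rect(onz(C,qq,.005))
n,l,st,ce=cv2.connectedComponentsWithStats(red(f)); i=1+np.argmax(st[1:,4]); print("red",ce[i],st[i])
n,l1,st1,ce1=cv2.connectedComponentsWithStats(red(f1)); j=[j for j in range(1,n) if abs(ce1[j][0]-246)<15]; j=max(j,key=lambda j:st1[j,4]); print(ce1[j],tri(C1,ce1[j],C,ce[i]))
E
```

```text
ctr [ 0.569  -0.0064  0.085 ] sides [0.1839 0.1529 0.1846 0.1531] yaw [4.5 3.8 4.4 4.1]
ctr [ 0.5689 -0.0059  0.09  ] sides [0.181  0.1505 0.1817 0.1507] yaw [4.5 3.8 4.4 4.1]
[ 0.5557 -0.3143  0.2199] [0.022, 0.47, 0.548, 1.689, -0.274, 1.061, 0.782]
0.68 [279.7, 153.6, 167.0, 132.5]
[[365.0, 92.0], [354.0, 222.0], [200.0, 215.0], [197.0, 87.0]]
ctr [ 0.546  -0.3045  0.005 ] sides [0.1554 0.1261 0.1526 0.1231] yaw [4.4 5.7 5.6 4.4]
red [277.88387824 165.43517475] [269 137  19  54 887]
[245.76638177 365.66951567] (array([ 0.54557519, -0.30910226,  0.02065183]), array([0.00030366]))
```

View pics/w2.png

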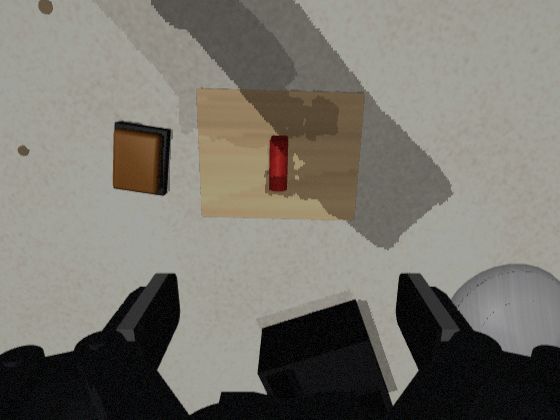

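Run:
```python
from h import *
rows(now(),down([.546,-.3045,.014],5),7)
```

```text
row x7: [-0.0028, 0.0046, 0.0396, 0.0023, -0.0007, 0.0294]
```

apply_moves:
  moves:
    - [0,0,0.04,0.0023,-0.0007,0.034,1]
    - [0,0,0.04,0.0023,-0.0007,0.034,1]
    - [0,0,0.04,0.0023,-0.0007,0.034,1]
    - [0,0,0.04,0.0023,-0.0007,0.034,1]
    - [0,0,0.04,0.0023,-0.0007,0.03,1]
    - [0,0,0.04,0.0023,-0.0007,0.024,1]
    - [0,0,0.04,0.0023,-0.0007,0.016,1]
    - [0,0,0,0,0,0,1]

```text
clock: 4.83
tcp_pos: [0.547, -0.2948, 0.0104]
orientation: [-2.107, -2.321, 0.002]
contact_force: [-0.8, 1.2, -0.4]
grip_width: 0.0853
gripper_force: 0.0
```

apply_moves:
  moves:
    - [0,0,0,0,0,0,-0.4]
    - [0,0,0,0,0,0,-1]
    - [0,0,0,0,0,0,-1]
    - [0,0,0,0,0,0,-1]
    - [0,0,0,0,0,0,-1]
    - [0,0,0,0,0,0,-1]
    - [0,0,0,0,0,0,-1]
    - [0,0,0,0,0,0,-1]
  grip_force: 50

```text
clock: 5.5
tcp_pos: [0.5495, -0.2983, 0.0151]
orientation: [2.113, 2.323, 0.001]
contact_force: [-0.8, -0.4, 6.1]
grip_width: 0.0149
gripper_force: 50.4
```

apply_moves:
  moves:
    - [0,0,0,0,0,-0.01,-1]
    - [0,0,0,0,0,-0.02,-1]
    - [0,0,0,0,0,-0.03,-1]
    - [0,0,0,0,0,-0.03,-1]
    - [0,0,0,0,0,-0.03,-1]
    - [0,0,0,0,0,-0.03,-1]
    - [0,0,0,0,0,-0.02,-1]
    - [0,0,0,0,0,-0.01,-1]

```text
clock: 6.17
tcp_pos: [0.5499, -0.2988, 0.1978]
orientation: [2.111, 2.321, 0.003]
contact_force: [0.3, 0.3, -1.4]
grip_width: 0.0152
gripper_force: 49.4
```

```bash
cat > look.py <<'E'
from h import *
import sys,json
n=sys.argv[1]
def shot(c):
    o=telemetry.get_obs(); f=grab_frame(c); cv2.imwrite(f"pics/{c}{n}.png",f); return o,f,cam(c,o)
E
python3 - a <<'E'
import sys; from look import *
o,f,C=shot("wrist"); open("log.jsonl","a").write(json.dumps({k:np.asarray(v).tolist() for k,v in o.items()})+"\n")
A=now(o); print(np.round(o["tcp_pos"],4),np.round(A[:3,:3],4).tolist(),np.round(o["joints"],3).tolist(), o["grip_width"])
s=silhouettes("separator","wrist")
for d in s[:2]:
    print(d["p"],d["extent"],quad(d["mask"]).tolist())
o2,f2,Ct=shot("top"); s=silhouettes("separator","top")[0]; q=quad(s["mask"]); print(s["p"],q.tolist()); 
z=o["tcp_pos"][2]-.0145+.005; rect(onz(Ct,q,z))
E
```

```text
[ 0.5499 -0.2988  0.1978] [[-0.0941, 0.9956, 0.0043], [0.9956, 0.0941, -0.0015], [-0.0019, 0.0042, -1.0]] [-0.008, 0.471, 0.556, 1.745, -0.289, 1.002, 0.749] 0.015206776953992451
0.9 [289.1, 264.2, 382.3, 246.5] [[429.0, 454.0], [128.0, 335.0], [97.0, 141.0], [477.0, 140.0]]
0.89 [[496.0, 241.0], [438.0, 249.0], [428.0, 177.0], [471.0, 173.0]]
ctr [ 0.549  -0.295   0.1883] sides [0.1555 0.0954 0.1571 0.1274] yaw [16.9  4.9  5.1  7.2]
```

View pics/wrista.png

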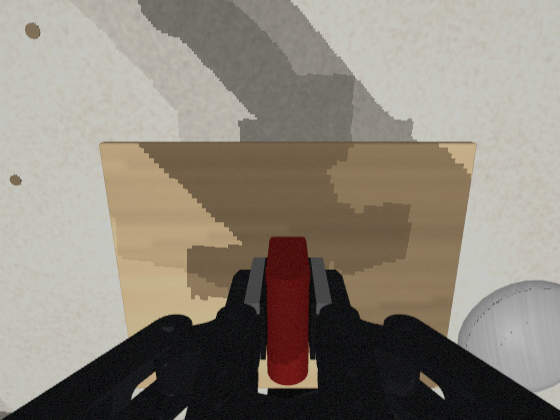

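```bash
python3 - b <<'E'
from look import *
c=calibration("wrist"); C=(np.array([[c["fx"],0,c["cx"]],[0,c["fy"],c["cy"]],[0,0,1.]]),c["mount"])
w=onz(C,[[99,141.5],[476.5,141.5],[128,335],[447,335]],.0101); print(w.round(4).tolist())
e=w[1]-w[0]; bx=w[:2,0].mean()-.062; by=w[:2,1].mean(); print("board in tool",bx,by,np.linalg.norm(e))
A=now(); A[:3,:3]=down([0,0,0],5.4)[:3,:3]
B=down([0,0,0],4.2); t=B[:3,:3]@[bx,by,0]; B[:3,3]=np.array([.5692,-.0065,.198])-t; print("target tcp",B[:3,3].round(4)); rows(A,B,8); print(telemetry.get_obs()["tcp_pos"])
E
```

```text
[[0.0559, -0.0764, 0.0101], [0.056, 0.076, 0.0101], [-0.0364, -0.0766, 0.0101], [-0.0363, 0.076, 0.0101]]
board in tool -0.006044645144458363 -0.00017940481095023164 0.15243901218405984
target tcp [ 5.689e-01 -5.000e-04  1.980e-01]
row x8: [0.0, 0.0, 0.025, 0.0368, 0.0057, -0.0006]
[ 0.54827548 -0.29731208  0.19296075]
```

apply_moves:
  moves:
    - [0,0,0.025,0.0368,0.0057,0,-1]
    - [0,0,0.025,0.0368,0.0057,0,-1]
    - [0,0,0.025,0.0368,0.0057,0,-1]
    - [0,0,0.025,0.0368,0.0057,0,-1]
    - [0,0,0.025,0.0368,0.0057,0,-1]
    - [0,0,0.025,0.0368,0.0057,0,-1]
    - [0,0,0.025,0.0368,0.0057,0,-1]
    - [0,0,0.025,0.0368,0.0057,0,-1]

```text
clock: 7.03
tcp_pos: [0.5677, 0.0011, 0.1921]
orientation: [-2.137, -2.3, 0.004]
contact_force: [-0.1, -0.5, -1.5]
grip_width: 0.0153
gripper_force: 49.3
```

apply_moves:
  moves:
    - [0,0,0,0,0,0.01,-1]
    - [0,0,0,0,0,0.015,-1]
    - [0,0,0,0,0,0.02,-1]
    - [0,0,0,0,0,0.015,-1]
    - [0,0,0,0,0,0.005,-1]
    - [0,0,0,0,0,0,-1]
    - [0,0,0,0,0,0,-1]
    - [0,0,0,0,0,0,-1]

```text
clock: 7.7
tcp_pos: [0.5696, -0.001, 0.1296]
orientation: [2.138, 2.301, 0.001]
contact_force: [0.2, -0.2, -1.4]
grip_width: 0.0148
gripper_force: 49.4
```

```bash
python3 - c <<'E'
from look import *
o,f,C=shot("wrist"); open("log.jsonl","a").write(json.dumps({k:np.asarray(v).tolist() for k,v in o.items()})+"\n")
A=now(o);print(np.round(o["tcp_pos"],4),np.round(A[:3,:3],4).tolist(),np.round(o["joints"],3).tolist(), o["grip_width"])
E
```

```text
[ 0.5696 -0.001   0.1296] [[-0.0734, 0.9973, 0.0007], [0.9973, 0.0734, -0.0], [-0.0001, 0.0007, -1.0]] [-0.478, 0.459, 0.479, 1.93, -0.283, 0.818, 0.228] 0.014767281583565564
```

View pics/wristc.png

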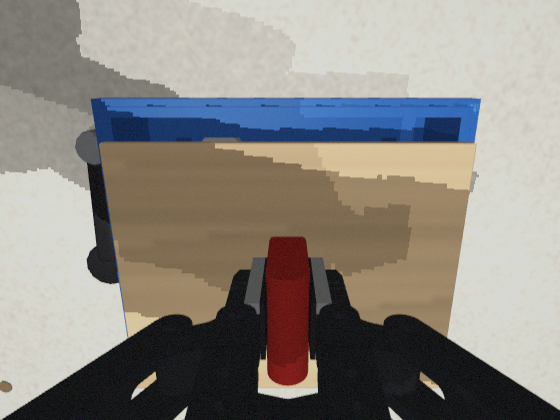

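```bash
python3 - c <<'E'
from look import *
c=calibration("wrist"); C=(np.array([[c["fx"],0,c["cx"]],[0,c["fy"],c["cy"]],[0,0,1.]]),c["mount"])
w=onz(C,[[91.5,98],[480.5,98.5]],.0396); print(w.round(4).tolist(), "crate ctr in tool",w[:,0].mean()-.075,w[:,1].mean(),"len",np.linalg.norm(w[1]-w[0]))
o=telemetry.get_obs(); print(o["tcp_pos"])
E
```

```text
[[0.0718, -0.0916, 0.0396], [0.0716, 0.0896, 0.0396]] crate ctr in tool -0.003275784241127608 -0.0010011054599681837 len 0.1811592398832244
[ 0.56977654 -0.00093599  0.12980229]
```

apply_moves:
  moves:
    - [0,0,0,0.002,-0.0005,0.005,-1]
    - [0,0,0,0,0,0.01,-1]
    - [0,0,0,0,0,0.012,-1]
    - [0,0,0,0,0,0.012,-1]
    - [0,0,0,0,0,0.012,-1]
    - [0,0,0,0,0,0.01,-1]
    - [0,0,0,0,0,0.005,-1]
    - [0,0,0,0,0,0.002,-1]

```text
clock: 8.42
tcp_pos: [0.5677, 0.001, 0.0596]
orientation: [-2.137, -2.301, 0.003]
contact_force: [-0.1, -0.3, -1.0]
grip_width: 0.015
gripper_force: 49.4
```

apply_moves:
  moves:
    - [0,0,0,0,0,0.001,-1]
    - [0,0,0,0,0,0.001,-1]
    - [0,0,0,0,0,0.001,-1]
    - [0,0,0,0,0,0.001,-1]
    - [0,0,0,0,0,0,-1]
    - [0,0,0,0,0,0,-1]
    - [0,0,0,0,0,0,-1]
    - [0,0,0,0,0,0,-1]

```text
clock: 9.08
tcp_pos: [0.5686, 0.0013, 0.0573]
orientation: [2.138, 2.302, 0.0]
contact_force: [0.5, -0.2, -1.6]
grip_width: 0.015
gripper_force: 49.4
```

apply_moves:
  moves:
    - [0,0,0,0,0,0.001,-1]
    - [0,0,0,0,0,0,-1]
    - [0,0,0,0,0,0.001,-1]
    - [0,0,0,0,0,0,-1]
    - [0,0,0,0,0,0,-1]
    - [0,0,0,0,0,0,-1]
    - [0,0,0,0,0,0,-1]
    - [0,0,0,0,0,0,-1]

```text
clock: 9.75
tcp_pos: [0.5687, 0.0013, 0.057]
orientation: [-2.138, -2.301, -0.002]
contact_force: [-7.1, 1.0, 18.5]
grip_width: 0.0152
gripper_force: 52.2
```

apply_moves:
  moves:
    - [0,0,0,0,0,-0.001,-0.2]
    - [0,0,0,0,0,0,0]
    - [0,0,0,0,0,0,0]
    - [0,0,0,0,0,0,0]
    - [0,0,0,0,0,-0.01,0]
    - [0,0,0,0,0,-0.02,0]
    - [0,0,0,0,0,-0.03,0]
    - [0,0,0,0,0,-0.03,0]

```text
clock: 10.42
tcp_pos: [0.5678, 0.001, 0.147]
orientation: [-2.138, -2.301, 0.003]
contact_force: [1.2, 0.5, -0.8]
grip_width: 0.0428
gripper_force: 0.0
```

apply_moves:
  moves:
    - [0,0,0,-0.02,0,-0.03,1]
    - [0,0,0,-0.02,0,-0.03,1]
    - [0,0,0,-0.02,0,-0.02,1]
    - [0,0,0,-0.01,0,-0.01,1]
    - [0,0,0,0,0,0,1]
    - [0,0,0,0,0,0,1]
    - [0,0,0,0,0,0,1]
    - [0,0,0,0,0,0,1]

```text
clock: 11.08
tcp_pos: [0.5728, -0.0667, 0.2342]
orientation: [-2.133, -2.302, 0.003]
contact_force: [-0.3, 0.6, -0.1]
grip_width: 0.0852
gripper_force: 0.0
```

```bash
python3 - d <<'E'
from look import *
o,f,C=shot("wrist"); open("log.jsonl","a").write(json.dumps({k:np.asarray(v).tolist() for k,v in o.items()})+"\n")
print(np.round(o["tcp_pos"],4),np.round(o["joints"],3).tolist())
E
```

```text
[ 0.5728 -0.0667  0.2342] [-0.425, 0.345, 0.552, 1.819, -0.207, 1.038, 0.283]
```

View pics/wristd.png

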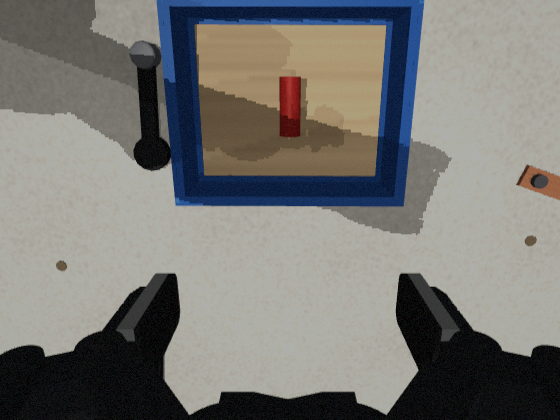

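```bash
cat > kin.py <<'E'
from h import *
import json, itertools
from scipy.optimize import least_squares
L=[json.loads(l) for l in open("log.jsonl")]
L.append(dict(joints=[-1.3221,0.4778,0.0223,1.5565,-0.0115,1.1093,-0.0831],tcp_pos=[0.2356,0.6319,0.2303],orientation=[-0.5574,-3.0916,0.0029]))
def Rz(a): return R.from_rotvec([0,0,a]).as_matrix()
def Ry(a): return R.from_rotvec([0,a,0]).as_matrix()
def fk(q,P,sg):
    d1,d3,a3,d5,a5,d7,o1,o7,a1,y5=P; M=Rz(sg[0]*q[0]+o1); p=np.array([0,0,d1])+M@[a1,0,0]
    M=M@Ry(q[1])@Rz(sg[1]*q[2]); p=p+M@[a3,0,d3]
    M=M@Ry(q[3])@Rz(sg[2]*q[4]); p=p+M@[a5,y5,d5]
    M=M@Ry(q[5])@Rz(sg[3]*q[6]+o7); p=p+M@[0,0,d7]; return p,M
def res(P,sg):
    e=[]
    for l in L:
        p,M=fk(l["joints"],P,sg); e+=[p-l["tcp_pos"],.3*R.from_matrix(M.T@R.from_rotvec(l["orientation"]).as_matrix()).as_rotvec()]
    return np.r_[np.hstack(e),np.array([0,0,P[2],0,P[4],0,0,0,P[8],P[9]])*.002]
def fit():
    best=None
    for sg in itertools.product((1,-1),repeat=4):
        for o7 in(0,np.pi/2,np.pi,-np.pi/2):
            s=least_squares(res,[.34,.4,0,.4,0,.3,0,o7,0,0],args=(sg,))
            if best is None or s.cost<best[0]: best=(s.cost,s.x,sg,np.abs(s.fun[:-10]).max())
    return best
E
python3 - <<'E'
from kin import *
b=fit(); print(b[0],b[1].round(4).tolist(),b[2],b[3]); json.dump([b[1].tolist(),b[2]],open("kin.json","w"))
E
```

```text
5.328864928378141e-05 [0.8774, 0.5192, 0.0287, 0.453, -0.0114, 0.901, -0.0799, 1.4909, 0.005, -0.0079] (-1, -1, -1, -1) 0.004897241528082685
```

```bash
cat >> h.py <<'E'
def tilt(p,yaw,t):  # tool down with y at yaw, then turned t deg about tool y
    T=down(p,yaw); T[:3,:3]=T[:3,:3]@R.from_rotvec([0,np.radians(t),0]).as_matrix(); return T
E
python3 - <<'E'
from h import *
A=now(); B=tilt([.53,.27,.25],-73,25); v=rows(A,B,16)
for k in(4,8,12,16): print(step(A,v,k)[:3,3].round(3))
E
```

```text
row x16: [-0.1773, 0.2204, 0.7917, 0.0179, -0.0143, 0.002]
[0.52  0.007 0.228]
[0.494 0.095 0.227]
[0.498 0.186 0.233]
[0.53 0.27 0.25]
```

apply_moves:
  moves:
    - [-0.177,0.22,0.792,0.0179,-0.0143,0.002,1]
    - [-0.177,0.22,0.792,0.0179,-0.0143,0.002,1]
    - [-0.177,0.22,0.792,0.0179,-0.0143,0.002,1]
    - [-0.177,0.22,0.792,0.0179,-0.0143,0.002,1]
    - [-0.177,0.22,0.792,0.0179,-0.0143,0.002,1]
    - [-0.177,0.22,0.792,0.0179,-0.0143,0.002,1]
    - [-0.177,0.22,0.792,0.0179,-0.0143,0.002,1]
    - [-0.177,0.22,0.792,0.0179,-0.0143,0.002,1]

```text
clock: 11.8
tcp_pos: [0.4935, 0.095, 0.227]
orientation: [-2.727, -1.445, -0.355]
contact_force: [0.5, -0.9, 0.3]
grip_width: 0.0856
gripper_force: 0.0
```

apply_moves:
  moves:
    - [-0.177,0.22,0.792,0.0179,-0.0143,0.002,1]
    - [-0.177,0.22,0.792,0.0179,-0.0143,0.002,1]
    - [-0.177,0.22,0.792,0.0179,-0.0143,0.002,1]
    - [-0.177,0.22,0.792,0.0179,-0.0143,0.002,1]
    - [-0.177,0.22,0.792,0.0179,-0.0143,0.002,1]
    - [-0.177,0.22,0.792,0.0179,-0.0143,0.002,1]
    - [-0.177,0.22,0.792,0.0179,-0.0143,0.002,1]
    - [-0.177,0.22,0.792,0.0179,-0.0143,0.002,1]

```text
clock: 12.47
tcp_pos: [0.531, 0.2705, 0.2502]
orientation: [-2.975, -0.438, -0.662]
contact_force: [1.1, -0.6, 0.2]
grip_width: 0.0854
gripper_force: 0.0
```

```bash
python3 - e <<'E'
from look import *
o,f,C=shot("wrist"); o=telemetry.get_obs(); open("log.jsonl","a").write(json.dumps({k:np.asarray(v).tolist() for k,v in o.items()})+"\n")
C=cam("wrist",o); print(np.round(o["tcp_pos"],4),np.round(now(o)[:3,:3],3).tolist(),np.round(o["joints"],3).tolist())
s=silhouettes("cup","wrist")[0]; print(s["p"],s["extent"]); np.save("cupmask.npy",s["mask"])
for t in("cup_grip","cup_lip"): print(t,[(round(d["p"],2),np.round(d["extent"]).tolist()) for d in silhouettes(t,"wrist")[:2]])
E
python3 - <<'E'
from kin import *
b=fit(); print(b[0],b[1].round(4).tolist(),b[2],b[3]); json.dump([b[1].tolist(),b[2]],open("kin.json","w"))
E
```

```text
[0.5323 0.2762 0.2518] [[0.866, 0.287, 0.41], [0.258, -0.958, 0.126], [0.429, -0.003, -0.903]] [-1.141, 0.138, 0.524, 2.084, 0.148, 0.523, -2.029]
0.7 [280.1, 208.3, 105.9, 155.3]
cup_grip [(0.73, [281.0, 210.0, 108.0, 154.0])]
cup_lip [(0.85, [280.0, 208.0, 107.0, 154.0])]
0.00015414038998621166 [0.3023, 0.5311, 0.0104, 0.4729, -0.0119, 0.3342, -0.0778, 1.4941, 0.0002, -0.0087] (-1, -1, -1, -1) 0.009993629274305865
```

View pics/wriste.png

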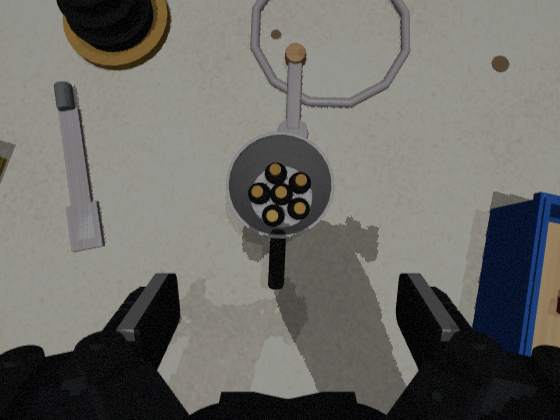

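```bash
python3 - e <<'E'
from look import *
from scipy.optimize import least_squares
o=[json.loads(l) for l in open("log.jsonl")][-1]; C=cam("wrist",o); m=np.load("cupmask.npy"); f=cv2.imread("pics/wriste.png")
ys,xs=np.nonzero(m); a=np.linspace(0,2*np.pi,200)
circ=lambda x,y,z: np.c_[x+.049*np.cos(a),y+.049*np.sin(a),np.full(200,z)]
c=max(cv2.findContours(m.astype(np.uint8)*255,cv2.RETR_EXTERNAL,cv2.CHAIN_APPROX_NONE)[0],key=cv2.contourArea)[:,0].astype(float); c=c[c[:,1]<205]
from scipy.spatial import cKDTree
s=least_squares(lambda p:cKDTree(proj(C,circ(*p))).query(c)[0],[.59,.28,.08],x_scale=.01); print("xyz free",s.x.round(4),np.sqrt(np.mean(s.fun**2)))
for z in(.08,):
    s=least_squares(lambda p:cKDTree(proj(C,circ(*p,z))).query(c)[0],[.59,.28],x_scale=.01); print(z,s.x.round(4),np.sqrt(np.mean(s.fun**2)))
cx,cy=s.x
# handle: dark narrow strip of the mask below the rim
rowsy=[y for y in range(248,286)]; mid=np.array([[xs[ys==y].mean(),y] for y in rowsy]); w=onz(C,mid,.073); print("widths",[int((ys==y).sum()) for y in (250,265,280)])
d=w[0]-w[-1]; print("yaw from strip",np.degrees(np.arctan2(d[1],d[0])),"from centre", np.degrees(np.arctan2(cy-w[:,1].mean(),cx-w[:,0].mean())),"end",w[-1],"dist",np.hypot(cx-w[-1][0],cy-w[-1][1]))
# second view: top camera
Ct=cam("top"); print("rim centre in top px",proj(Ct,[cx,cy,.08]).round(1))
grab_frame("top"); mt=silhouettes("cup","top")[0]["mask"]; ct=max(cv2.findContours(mt.astype(np.uint8)*255,cv2.RETR_EXTERNAL,cv2.CHAIN_APPROX_NONE)[0],key=cv2.contourArea)[:,0].astype(float); ct=ct[ct[:,1]<200]
s=least_squares(lambda p:cKDTree(proj(Ct,circ(*p,.08))).query(ct)[0],[.59,.28],x_scale=.01); print("top",s.x.round(4))
E
```

```text
xyz free [0.6006 0.3053 0.0752] 0.5659522049361355
0.08 [0.599  0.3047] 0.7943812004959738
widths [15, 16, 16]
yaw from strip 15.311901252264896 from centre 14.436101747213682 end [0.51186324 0.2818354  0.073     ] dist 0.0901024296628409
rim centre in top px [[192.  195.3]]
top [0.5955 0.2969]
```

```bash
cat > cupfit.py <<'E'
from look import *
from scipy.optimize import least_squares
from scipy.spatial import cKDTree
a=np.linspace(0,2*np.pi,200)
circ=lambda x,y,z: np.c_[x+.049*np.cos(a),y+.049*np.sin(a),np.full(200,z)]
def cupfit():
    o,f,C=shot("wrist"); s=silhouettes("cup","wrist")[0]; m=s["mask"]; print(s["p"],s["extent"],np.round(o["tcp_pos"],4)); ys,xs=np.nonzero(m)
    c=max(cv2.findContours(m.astype(np.uint8)*255,cv2.RETR_EXTERNAL,cv2.CHAIN_APPROX_NONE)[0],key=cv2.contourArea)[:,0].astype(float)
    c=c[c[:,1]<ys.min()+75]
    s=least_squares(lambda p:cKDTree(proj(C,circ(*p))).query(c)[0],[.59,.28,.08],x_scale=.01); print("free",s.x.round(4))
    s=least_squares(lambda p:cKDTree(proj(C,circ(*p,.08))).query(c)[0],[.59,.28],x_scale=.01); cx,cy=s.x; print(s.x.round(4),np.sqrt(np.mean(s.fun**2)))
    mid=np.array([[xs[ys==y].mean(),y] for y in range(ys.max()-36,ys.max()-3)]); w=onz(C,mid,.073); d=w[0]-w[-1]
    print("yaw",np.degrees(np.arctan2(d[1],d[0])),np.degrees(np.arctan2(cy-w[:,1].mean(),cx-w[:,0].mean())))
E
python3 - f <<'E'
from cupfit import *
o=telemetry.get_obs(); print(o["tcp_pos"],o["qvel"])
cupfit()
o=telemetry.get_obs(); print(o["tcp_pos"],o["clock"]); open("log.jsonl","a").write(json.dumps({k:np.asarray(v).tolist() for k,v in o.items()})+"\n")
E
```

```text
[0.53142179 0.26773525 0.25024418] [ 0.01181949 -0.00788224  0.00695341  0.00059196  0.00324607 -0.00093957
 -0.00928552]
0.55 [276.0, 206.1, 104.8, 158.4] [0.5314 0.2677 0.2502]
free [0.5983 0.2986 0.0739]
[0.5964 0.2979] 0.9204568476016999
yaw 14.447852784100025 14.587877039255094
[0.53185124 0.2674568  0.25071752] 12.8667
```

```bash
sed -i 6d log.jsonl
cat > plan.py <<'E'
from kin import *
P,SG=json.load(open("kin.json")); P=np.array(P)
LO=np.array([-2.96,-.34,-1.41,.24,-1.37,.17,-2.96]); HI=np.array([2.96,2.1,1.46,2.44,4.51,1.92,2.96])
GRIP=np.array([-.072,0,.052]); LIP=np.array([.048,0,.08])
def toolpose(pc,Rc,p0):
    Rt=Rc@np.diag([1,-1,-1.])@Ry(np.radians(p0)); return T_(pc+Rc@GRIP+Rt@[0,0,.0187],Rt)
def ik(T,q0):
    def e(q):
        p,M=fk(q,P,SG); return np.r_[p-T[:3,3],.3*R.from_matrix(M.T@T[:3,:3]).as_rotvec(),.003*(q-q0)]
    s=least_squares(e,np.clip(q0,LO+.02,HI-.02),bounds=(LO+.01,HI-.01)); return s.x,np.abs(s.fun[:6]).max()
def cuppose(ctr,psi,th,off=.03,zl=.125,zc=.105):
    Rc=Rz(np.radians(psi))@Ry(np.radians(th)); d=np.array([np.cos(np.radians(psi)),np.sin(np.radians(psi)),0])
    b=np.linspace(0,2*np.pi,40); pts=np.r_[np.c_[.036*np.cos(b),.036*np.sin(b),0*b],np.c_[.049*np.cos(b),.049*np.sin(b),.08+0*b]]
    low=((pts-LIP)@Rc.T)[:,2].min(); lip=np.array([*ctr,0])-d*off; lip[2]=max(zl,zc-low); return lip-Rc@LIP,Rc
E
python3 - <<'E'
from kin import *
b=fit(); print(b[0],b[1].round(4).tolist(),b[3]); json.dump([b[1].tolist(),b[2]],open("kin.json","w"))
from plan import *
q0=np.array(L[-2]["joints"]); CUP=np.array([.596,.2975,0]); CR=[.569,-.0065]
for p0 in(15,30,45,60):
    q,e=ik(toolpose(CUP+[0,0,.1],Rz(np.radians(14.5)),p0),q0); q1,e1=ik(toolpose(CUP,Rz(np.radians(14.5)),p0),q); q2,e2=ik(toolpose(CUP+[0,0,.12],Rz(np.radians(14.5)),p0),q1)
    print(p0,"pick",round(e,3),round(e1,3),q1.round(2).tolist())
    for psi in(10,-20,-50,-80,-110,-140,-170):
        qq=q2;E=[];dm=0
        for k in range(1,7):
            s=k/6; ps=14.5+(psi-14.5)*s; pc,_=cuppose(CR,psi,0); pc=pc*s+(CUP+[0,0,.12])*(1-s); qn,er=ik(toolpose(pc,Rz(np.radians(ps)),p0),qq); E.append(er); qq=qn
        F=[]
        for th in range(10,125,10):
            qn,er=ik(toolpose(*cuppose(CR,psi,th),p0),qq); dm=max(dm,np.abs(qn-qq).max()); F.append(er); qq=qn
        print("  ",psi,"carry %.3f"%max(E),"pour",np.round(F,2)[[2,5,8,9,10,11]],"dq10 %.2f"%dm,qq.round(2).tolist() if max(F)<.03 else "")
E
```

```text
0.00015403361278726625 [0.3022, 0.5318, 0.0098, 0.4733, -0.0121, 0.335, -0.0779, 1.494, -0.0001, -0.0086] 0.009880744738736768
15 pick 0.0 0.0 [-0.82, 0.53, 0.25, 2.1, -0.17, 0.28, -1.78]
   10 carry 0.000 pour [0.   0.   0.05 0.07 0.12 0.13] dq10 0.69 
   -20 carry 0.000 pour [0.   0.   0.03 0.07 0.09 0.11] dq10 1.20 
   -50 carry 0.000 pour [0.   0.   0.   0.   0.   0.01] dq10 0.50 [0.81, 1.52, -1.21, 1.31, -0.31, 1.91, -2.95]
   -80 carry 0.000 pour [0. 0. 0. 0. 0. 0.] dq10 0.30 [0.6, 1.05, -0.34, 1.59, -1.0, 1.91, -2.26]
   -110 carry 0.032 pour [0. 0. 0. 0. 0. 0.] dq10 0.38 [0.67, 0.93, -0.25, 1.95, -1.36, 1.7, -1.97]
   -140 carry 0.109 pour [0.06 0.   0.02 0.02 0.01 0.  ] dq10 1.22 
   -170 carry 0.176 pour [0.12 0.05 0.09 0.14 0.09 0.08] dq10 1.53 
30 pick 0.001 0.033 [-0.61, 0.48, -0.03, 2.18, 1.05, 0.18, -2.95]
   10 carry 0.031 pour [0.   0.   0.02 0.05 0.08 0.11] dq10 0.63 
   -20 carry 0.022 pour [0.   0.   0.   0.03 0.06 0.09] dq10 1.14 
   -50 carry 0.000 pour [0. 0. 0. 0. 0. 0.] dq10 0.54 [0.78, 1.39, -1.18, 1.28, -0.19, 1.91, -2.88]
   -80 carry 0.000 pour [0. 0. 0. 
[... 759 characters left out ...]
 0.05 0.   0.   0.   0.01] dq10 1.51 
   -170 carry 0.262 pour [0.17 0.12 0.04 0.05 0.07 0.1 ] dq10 1.52 
60 pick 0.103 0.122 [-1.8, 0.92, 1.02, 2.14, 0.32, 0.18, -2.95]
   10 carry 0.115 pour [0.02 0.   0.   0.   0.   0.04] dq10 1.76 
   -20 carry 0.085 pour [0.01 0.   0.   0.   0.   0.02] dq10 1.69 
   -50 carry 0.072 pour [0. 0. 0. 0. 0. 0.] dq10 0.54 [0.11, 0.8, 0.13, 1.38, -0.59, 1.91, -2.1]
   -80 carry 0.067 pour [0. 0. 0. 0. 0. 0.] dq10 0.18 [-0.18, 0.8, 0.76, 1.66, -1.1, 1.91, -2.07]
   -110 carry 0.117 pour [0.07 0.01 0.   0.   0.   0.  ] dq10 0.28 
   -140 carry 0.184 pour [0.16 0.08 0.01 0.   0.   0.  ] dq10 1.39 
   -170 carry 0.236 pour [0.24 0.15 0.06 0.04 0.04 0.06] dq10 1.60
```

Run:
```python
from plan import *
A=now(); B=toolpose(np.array([.596,.2975,.10]),Rz(np.radians(14.5)),18); print(A[:3,3].round(4),B[:3,3].round(4)); rows(A,B,6)
```

```text
[0.5319 0.2675 0.2507] [0.5319 0.2809 0.1342]
row x6: [-0.0215, -0.196, 0.0604, -0.0067, -0.0022, 0.0182]
```

apply_moves:
  moves:
    - [-0.02,-0.196,0.06,-0.0067,-0.0022,0.0182,1]
    - [-0.02,-0.196,0.06,-0.0067,-0.0022,0.0182,1]
    - [-0.02,-0.196,0.06,-0.0067,-0.0022,0.0182,1]
    - [-0.02,-0.196,0.06,-0.0067,-0.0022,0.0182,1]
    - [-0.02,-0.196,0.06,-0.0067,-0.0022,0.0182,1]
    - [-0.02,-0.196,0.06,-0.0067,-0.0022,0.0182,1]
    - [0,0,0,0,0,0,1]
    - [0,0,0,0,0,0,1]

```text
clock: 13.53
tcp_pos: [0.5322, 0.2814, 0.1344]
orientation: [-3.04, -0.388, -0.481]
contact_force: [-0.2, 0.2, 0.6]
grip_width: 0.0855
gripper_force: 0.0
```

apply_moves:
  moves:
    - [0,0,0,0,0,0,1]
    - [0,0,0,0,0,0,1]
    - [0,0,0,0,0,0,1]
    - [0,0,0,0,0,0,1]
    - [0,0,0,0,0,0,1]
    - [0,0,0,0,0,0,1]
    - [0,0,0,0,0,0,1]
    - [0,0,0,0,0,0,1]

```text
clock: 14.2
tcp_pos: [0.5323, 0.2827, 0.135]
orientation: [-3.038, -0.389, -0.483]
contact_force: [0.8, 0.4, 0.2]
grip_width: 0.0852
gripper_force: 0.0
```

```bash
python3 - g <<'E'
from cupfit import *
cupfit(); from plan import *
o=telemetry.get_obs(); print(np.round(o["joints"],3).tolist(),np.abs(o["qvel"]).max())
A=now(o); print(A.round(4).tolist()); c=Rz(np.radians(14.5)); B=toolpose(np.array([.596,.2975,0]),c,18); print(B[:3,3].round(4)); rows(A,B,6)
E
```

```text
0.72 [289.6, 178.9, 168.3, 243.0] [0.5323 0.2827 0.135 ]
free [0.5983 0.2983 0.075 ]
[0.5962 0.2978] 1.1833031965669083
yaw 14.598556266521197 14.341447927028193
[-1.0, 0.368, 0.418, 2.083, -0.082, 0.425, -1.876] 0.002025093058307088
[[0.9201, 0.2519, 0.2998, 0.5323], [0.2391, -0.9678, 0.0792, 0.2826], [0.3101, -0.0011, -0.9507, 0.1349], [0.0, 0.0, 0.0, 1.0]]
[0.5319 0.2809 0.0342]
row x6: [-0.0025, -0.0017, 0.0018, -0.0053, 0.0003, 0.0159]
```

apply_moves:
  moves:
    - [0,0,0,-0.005,0.0003,0.015,1]
    - [0,0,0,-0.006,0.0003,0.018,1]
    - [0,0,0,-0.006,0.0003,0.018,1]
    - [0,0,0,-0.006,0.0003,0.018,1]
    - [0,0,0,-0.005,0.0002,0.015,1]
    - [0,0,0,-0.004,0,0.012,1]
    - [0,0,0,0,0,0,1]
    - [0,0,0,0,0,0,1]

```text
clock: 14.97
tcp_pos: [0.5317, 0.2809, 0.0333]
orientation: [-3.039, -0.389, -0.481]
contact_force: [0.4, -0.4, 1.2]
grip_width: 0.0854
gripper_force: 0.0
```

apply_moves:
  moves:
    - [0,0,0,0,0,0,-0.3]
    - [0,0,0,0,0,0,-0.5]
    - [0,0,0,0,0,0,-1]
    - [0,0,0,0,0,0,-1]
    - [0,0,0,0,0,0,-1]
    - [0,0,0,0,0,0,-1]
    - [0,0,0,0,0,0,-1]
    - [0,0,0,0,0,0,-1]
  grip_force: 70

```text
clock: 15.63
tcp_pos: [0.5322, 0.2813, 0.0342]
orientation: [-3.038, -0.388, -0.483]
contact_force: [-1.7, -0.0, 6.0]
grip_width: 0.0133
gripper_force: 68.0
```

apply_moves:
  moves:
    - [0,0,0,0.0015,0,-0.005,-1]
    - [0,0,0,0.003,0,-0.009,-1]
    - [0,0,0,0.005,0,-0.015,-1]
    - [0,0,0,0.006,0,-0.018,-1]
    - [0,0,0,0.006,0,-0.018,-1]
    - [0,0,0,0.006,0,-0.018,-1]
    - [0,0,0,0.006,0,-0.018,-1]
    - [0,0,0,0.004,0,-0.012,-1]

```text
clock: 16.3
tcp_pos: [0.5327, 0.2812, 0.1549]
orientation: [-3.037, -0.388, -0.484]
contact_force: [-0.6, 0.2, -3.1]
grip_width: 0.0134
gripper_force: 68.3
```

```bash
python3 - h <<'E'
from look import *
o,f,C=shot("wrist"); print(now(o).round(4).tolist(),np.round(o["joints"],3).tolist(),o["grip_width"])
s=silhouettes("cup","wrist"); print([(d["p"],d["extent"]) for d in s[:1]])
E
```

```text
[[0.92, 0.2515, 0.3005, 0.5327], [0.2385, -0.9678, 0.0799, 0.2812], [0.3109, -0.0019, -0.9504, 0.1549], [0.0, 0.0, 0.0, 1.0]] [-1.021, 0.336, 0.443, 2.071, -0.071, 0.469, -1.879] 0.01339359972273175
[(0.89, [286.8, 188.8, 319.8, 377.6])]
```

View pics/wristh.png

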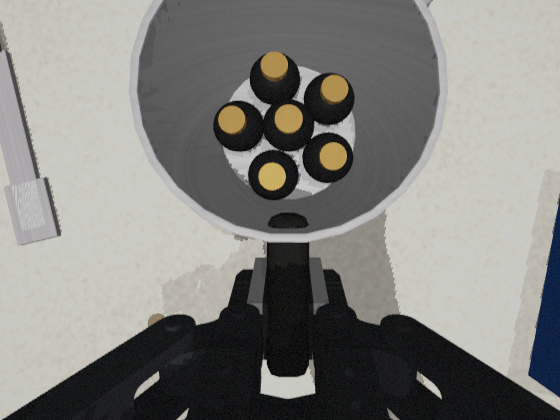

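Run:
```python
from plan import *
CR=[.569,-.0065]; A=now(); pc,Rc=cuppose(CR,-83,0,zc=.122); B=toolpose(pc,Rc,18); v=rows(A,B,24); q=np.array(telemetry.get_obs()["joints"])
Gi=np.linalg.inv(toolpose(np.zeros(3),np.eye(3),18))
for k in range(1,25):
    T=step(A,v,k); q,e=ik(T,q)
    if k%4==0: print((T@Gi)[:3,3].round(3),round(e,4),q.round(2).tolist())
```

```text
row x24: [-0.2118, -0.0003, 0.6437, 0.0042, 0.0054, 0.0013]
[0.62  0.262 0.122] 0.0 [-1.09, 0.38, 0.56, 2.03, -0.08, 0.51, -2.13]
[0.631 0.22  0.122] 0.0 [-1.16, 0.44, 0.68, 1.99, -0.09, 0.58, -2.38]
[0.63  0.176 0.122] 0.0 [-1.21, 0.5, 0.78, 1.95, -0.12, 0.66, -2.6]
[0.617 0.135 0.122] 0.0 [-1.23, 0.56, 0.86, 1.91, -0.16, 0.75, -2.8]
[0.593 0.099 0.122] 0.0 [-1.27, 0.63, 0.99, 1.88, -0.27, 0.86, -2.95]
[0.559 0.071 0.122] 0.0 [-1.35, 0.83, 1.25, 1.86, -0.54, 1.03, -2.95]
```

apply_moves:
  moves:
    - [0,0,0,-0.003,0,0.01,-1]
    - [0,0,0,-0.006,0,0.018,-1]
    - [0,0,0,-0.007,0,0.02,-1]
    - [0,0,0,-0.007,0,0.02,-1]
    - [0,0,0,-0.006,0,0.018,-1]
    - [0,0,0,-0.005,0,0.014,-1]
    - [0,0,0,-0.0025,0,0.008,-1]
    - [0,0,0,-0.001,0,0.004,-1]

```text
clock: 17.07
tcp_pos: [0.5312, 0.2803, 0.0334]
orientation: [-3.039, -0.388, -0.481]
contact_force: [-13.1, -5.7, 35.7]
grip_width: 0.0134
gripper_force: 74.1
```

apply_moves:
  moves:
    - [0,0,0,0,0,0,-1]
    - [0,0,0,0,0,0,-1]
    - [0,0,0,0,0,0,-1]
    - [0,0,0,0,0,0.001,-1]
    - [0,0,0,0,0,0,-1]
    - [0,0,0,0,0,0,-1]
    - [0,0,0,0,0,0,-1]
    - [0,0,0,0,0,0,-1]

```text
clock: 17.73
tcp_pos: [0.5321, 0.2812, 0.0338]
orientation: [-3.038, -0.388, -0.483]
contact_force: [0.3, 0.5, 0.2]
grip_width: 0.0125
gripper_force: 68.6
```

apply_moves:
  moves:
    - [0,0,0,0,0,0,0]
    - [0,0,0,0,0,0,1]
    - [0,0,0,0,0,0,1]
    - [0,0,0,0,0,0,1]
    - [0,0,0,0.006,0,-0.018,1]
    - [0,0,0,0.008,0,-0.025,1]
    - [0,0,0,0.01,0,-0.03,1]
    - [0,0,0,0.008,0,-0.024,1]

```text
clock: 18.4
tcp_pos: [0.5326, 0.2811, 0.1375]
orientation: [-3.038, -0.388, -0.483]
contact_force: [0.2, 0.3, 0.2]
grip_width: 0.0857
gripper_force: 0.0
```

apply_moves:
  moves:
    - [0,0,-0.9,0,0,0,1]
    - [0,0,-1,0,0,0,1]
    - [0,0,-1,0,0,0,1]
    - [0,0,-1,0,0,0,1]
    - [0,0,-1,0,0,0,1]
    - [0,0,-1,0,0,0,1]
    - [0,0,-1,0,0,0,1]
    - [0,0,-1,0,0,0,1]

```text
clock: 19.07
tcp_pos: [0.5323, 0.2812, 0.1359]
orientation: [2.583, 1.561, 0.461]
contact_force: [-0.0, 0.3, -0.2]
grip_width: 0.0854
gripper_force: 0.0
```

apply_moves:
  moves:
    - [0,0,-1,0,0,0,1]
    - [0,0,-1,0,0,0,1]
    - [0,0,-1,0,0,0,1]
    - [0,0,-1,0,0,0,1]
    - [0,0,-1,0,0,0,1]
    - [0,0,-1,0,0,0,1]
    - [0,0,-1,0,0,0,1]
    - [0,0,-1,0,0,0,1]

```text
clock: 19.73
tcp_pos: [0.5323, 0.2811, 0.1359]
orientation: [1.667, 2.393, 0.353]
contact_force: [-0.5, 0.4, 0.0]
grip_width: 0.0852
gripper_force: 0.0
```

apply_moves:
  moves:
    - [0,0,-1,0,0,0,1]
    - [0,0,-1,0,0,0,1]
    - [0,0,-1,0,0,0,1]
    - [0,0,-1,0,0,0,1]
    - [0,0,-1,0,0,0,1]
    - [0,0,-1,0,0,0,1]
    - [0,0,-1,0,0,0,1]
    - [0,0,-1,0,0,0,1]

```text
clock: 20.4
tcp_pos: [0.5323, 0.2811, 0.1359]
orientation: [0.538, 2.8, 0.196]
contact_force: [0.9, -0.7, 0.5]
grip_width: 0.0855
gripper_force: 0.0
```

apply_moves:
  moves:
    - [0,0,-1,0,0,0,1]
    - [0,0,-1,0,0,0,1]
    - [0,0,-1,0,0,0,1]
    - [0,0,-1,0,0,0,1]
    - [0,0,-1,0,0,0,1]
    - [0,0,-1,0,0,0,1]
    - [0,0,-0.1,0,0,0,1]
    - [0,0,0,0,0,0,1]

```text
clock: 21.07
tcp_pos: [0.5324, 0.281, 0.1358]
orientation: [-0.355, 2.806, 0.059]
contact_force: [-0.5, 0.3, 0.8]
grip_width: 0.0855
gripper_force: 0.0
```

```bash
python3 - i <<'E'
from look import *
o,f,C=shot("wrist"); print(now(o).round(4).tolist(),np.round(o["joints"],3).tolist())
s=silhouettes("cup","wrist"); print([(d["p"],d["extent"]) for d in s[:1]])
o,f,C=shot("top"); m=silhouettes("cup","top")[0]; print(m["p"],m["extent"])
from plan import *
def tp2(pc,Rc,p0):
    T=toolpose(pc,Rc,p0); T[:3,:3]=T[:3,:3]@np.diag([-1,-1,1]); return T
A=now(); B=tp2(np.array([.5968,.298,0]),Rz(np.radians(14.5)),18); print(B[:3,3]); rows(A,B,6)
E
```

```text
[[-0.9209, -0.2494, 0.2997, 0.5324], [-0.2365, 0.9684, 0.0792, 0.281], [-0.31, 0.002, -0.9508, 0.1358], [0.0, 0.0, 0.0, 1.0]] [-0.365, 0.367, -0.347, 2.043, 0.52, 0.517, 0.724]
[(0.83, [285.9, 223.5, 148.4, 214.2])]
0.84 [195.9, 196.5, 42.4, 42.2]
[0.53268793 0.28141949 0.03421524]
row x6: [0.0024, 0.0019, -0.0009, 0.0052, 0.0, 0.0161]
```

apply_moves:
  moves:
    - [0,0,0,0.005,0,0.015,1]
    - [0,0,0,0.006,0,0.018,1]
    - [0,0,0,0.006,0,0.018,1]
    - [0,0,0,0.006,0,0.018,1]
    - [0,0,0,0.005,0,0.016,1]
    - [0,0,0,0.004,0,0.012,1]
    - [0,0,0,0,0,0,1]
    - [0,0,0,0,0,0,1]

```text
clock: 21.93
tcp_pos: [0.5315, 0.2813, 0.0333]
orientation: [-0.359, 2.807, 0.058]
contact_force: [-0.4, 0.7, 0.5]
grip_width: 0.0854
gripper_force: 0.0
```

apply_moves:
  moves:
    - [0,0,0,0,0,0,-0.3]
    - [0,0,0,0,0,0,-0.5]
    - [0,0,0,0,0,0,-1]
    - [0,0,0,0,0,0,-1]
    - [0,0,0,0,0,0,-1]
    - [0,0,0,0,0,0,-1]
    - [0,0,0,0,0,0,-1]
    - [0,0,0,0,0,0,-1]
  grip_force: 80

```text
clock: 22.6
tcp_pos: [0.5322, 0.2813, 0.0342]
orientation: [-0.358, 2.805, 0.059]
contact_force: [-2.1, -0.9, 4.9]
grip_width: 0.0131
gripper_force: 77.7
```

apply_moves:
  moves:
    - [0,0,0,-0.0015,0,-0.005,-1]
    - [0,0,0,-0.003,0,-0.009,-1]
    - [0,0,0,-0.005,0,-0.015,-1]
    - [0,0,0,-0.006,0,-0.018,-1]
    - [0,0,0,-0.006,0,-0.018,-1]
    - [0,0,0,-0.006,0,-0.018,-1]
    - [0,0,0,-0.006,0,-0.018,-1]
    - [0,0,0,-0.006,0,-0.019,-1]

```text
clock: 23.27
tcp_pos: [0.5316, 0.2806, 0.161]
orientation: [-0.359, 2.807, 0.058]
contact_force: [-0.3, 0.0, -2.9]
grip_width: 0.0132
gripper_force: 77.9
```

```bash
cat >> plan.py <<'E'
FL=np.diag([-1.,-1,1])
def tp2(pc,Rc,p0): T=toolpose(pc,Rc,p0); T[:3,:3]=T[:3,:3]@FL; return T
CR=[.569,-.0065]
Gi=np.linalg.inv(tp2(np.zeros(3),np.eye(3),18))   # cup pose = tool pose @ Gi
E
python3 - <<'E'
from plan import *
o=telemetry.get_obs(); print(np.round(o["joints"],3).tolist(),o["grip_width"])
A=now(o); pc,Rc=cuppose(CR,-84,0,zc=.125); B=tp2(pc,Rc,18); v=rows(A,B,24); q=np.array(o["joints"])
for k in range(1,25):
    T=step(A,v,k); q,e=ik(T,q)
    if k%4==0: print((T@Gi)[:3,3].round(3),round(e,4),q.round(2).tolist())
q7=0
for th in range(10,121,10):
    q,e=ik(tp2(*cuppose(CR,-84,th),18),q); print(th,round(e,3),q.round(2).tolist())
E
```

```text
[-0.329, 0.333, -0.388, 2.022, 0.477, 0.57, 0.772] 0.013186955364425424
row x24: [0.2116, -0.0005, 0.6511, -0.0043, -0.0051, 0.0015]
[0.619 0.261 0.126] 0.0 [-0.38, 0.33, -0.28, 2.04, 0.5, 0.58, 0.51]
[0.631 0.219 0.126] 0.0 [-0.45, 0.36, -0.19, 1.99, 0.51, 0.66, 0.24]
[0.63  0.176 0.126] 0.0 [-0.49, 0.38, -0.12, 1.95, 0.5, 0.74, 0.01]
[0.618 0.135 0.126] 0.0 [-0.52, 0.4, -0.06, 1.91, 0.46, 0.82, -0.2]
[0.594 0.099 0.125] 0.0 [-0.53, 0.42, -0.0, 1.88, 0.41, 0.9, -0.4]
[0.561 0.071 0.125] 0.0 [-0.54, 0.43, 0.05, 1.87, 0.34, 0.97, -0.6]
10 0.0 [-0.42, 0.4, -0.01, 1.89, 0.18, 0.9, -0.43]
20 0.0 [-0.28, 0.36, -0.06, 1.9, -0.02, 0.88, -0.22]
30 0.0 [-0.14, 0.34, -0.12, 1.9, -0.22, 0.9, -0.0]
40 0.0 [0.0, 0.36, -0.16, 1.89, -0.41, 0.95, 0.21]
50 0.0 [0.13, 0.39, -0.19, 1.89, -0.57, 1.03, 0.39]
60 0.0 [0.25, 0.45, -0.22, 1.87, -0.69, 1.13, 0.55]
70 0.0 [0.35, 0.53, -0.25, 1.85, -0.78, 1.24, 0.67]
80 0.0 [0.44, 0.61, -0.27, 1.81, -0.85, 1.36, 0.75]
90 0.0 [0.51, 0.7, -0.3, 1.77, -0.89, 1.49, 0.8]
100 0.0 [0.57, 0.8, -0.32, 1.73, -0.93, 1.6, 0.84]
110 0.0 [0.62, 0.91, -0.35, 1.69, -0.97, 1.71, 0.87]
120 0.0 [0.66, 1.02, -0.38, 1.64, -1.0, 1.81, 0.88]
```

apply_moves:
  moves:
    - [0.212,0,0.651,-0.0043,-0.0051,0.0015,-1]
    - [0.212,0,0.651,-0.0043,-0.0051,0.0015,-1]
    - [0.212,0,0.651,-0.0043,-0.0051,0.0015,-1]
    - [0.212,0,0.651,-0.0043,-0.0051,0.0015,-1]
    - [0.212,0,0.651,-0.0043,-0.0051,0.0015,-1]
    - [0.212,0,0.651,-0.0043,-0.0051,0.0015,-1]
    - [0.212,0,0.651,-0.0043,-0.0051,0.0015,-1]
    - [0.212,0,0.651,-0.0043,-0.0051,0.0015,-1]

```text
clock: 23.93
tcp_pos: [0.5679, 0.2407, 0.1594]
orientation: [0.454, 2.795, -0.07]
contact_force: [0.0, -0.3, -2.7]
grip_width: 0.0129
gripper_force: 78.0
```

apply_moves:
  moves:
    - [0.212,0,0.651,-0.0043,-0.0051,0.0015,-1]
    - [0.212,0,0.651,-0.0043,-0.0051,0.0015,-1]
    - [0.212,0,0.651,-0.0043,-0.0051,0.0015,-1]
    - [0.212,0,0.651,-0.0043,-0.0051,0.0015,-1]
    - [0.212,0,0.651,-0.0043,-0.0051,0.0015,-1]
    - [0.212,0,0.651,-0.0043,-0.0051,0.0015,-1]
    - [0.212,0,0.651,-0.0043,-0.0051,0.0015,-1]
    - [0.212,0,0.651,-0.0043,-0.0051,0.0015,-1]

```text
clock: 24.6
tcp_pos: [0.5762, 0.1877, 0.1585]
orientation: [1.236, 2.572, -0.194]
contact_force: [-0.1, 0.6, -3.1]
grip_width: 0.0131
gripper_force: 78.0
```

apply_moves:
  moves:
    - [0.212,0,0.651,-0.0043,-0.0051,0.0015,-1]
    - [0.212,0,0.651,-0.0043,-0.0051,0.0015,-1]
    - [0.212,0,0.651,-0.0043,-0.0051,0.0015,-1]
    - [0.212,0,0.651,-0.0043,-0.0051,0.0015,-1]
    - [0.212,0,0.651,-0.0043,-0.0051,0.0015,-1]
    - [0.212,0,0.651,-0.0043,-0.0051,0.0015,-1]
    - [0.212,0,0.651,-0.0043,-0.0051,0.0015,-1]
    - [0.212,0,0.651,-0.0043,-0.0051,0.0015,-1]

```text
clock: 25.27
tcp_pos: [0.5545, 0.1385, 0.1578]
orientation: [1.94, 2.148, -0.306]
contact_force: [0.2, -0.1, -2.6]
grip_width: 0.0131
gripper_force: 78.0
```

```bash
python3 - j <<'E'
from plan import *
o=telemetry.get_obs(); A=now(o); Cp=A@Gi; print(np.round(o["joints"],3).tolist()); print("cup",Cp[:3,3].round(4),"lip",(Cp@[.048,0,.08,1])[:3].round(4),Cp[:3,2].round(3),"yaw",np.degrees(np.arctan2(Cp[1,0],Cp[0,0])))
T=A
for th,N in((40,8),(80,8),(100,8),(115,8)):
    B=tp2(*cuppose(CR,-84,th,off=.035),18); print(th,B[:3,3].round(3),"lip",((B@Gi)@[.048,0,.08,1])[:3].round(3)); v=rows(T,B,N); T=B
    M=step(A if th==40 else T0,v,4)@Gi; b=np.linspace(0,6.28,40); pts=np.r_[np.c_[.036*np.cos(b),.036*np.sin(b),0*b,1+0*b],np.c_[.049*np.cos(b),.049*np.sin(b),.08+0*b,1+0*b]]; print("mid lowest z",(pts@M.T)[:,2].min().round(3)); T0=T
E
```

```text
[-0.554, 0.443, 0.048, 1.839, 0.314, 1.011, -0.596]
cup [0.5612 0.0727 0.1234] lip [0.5661 0.0248 0.2033] [ 0.001 -0.002  1.   ] yaw -84.18443884678027
40 [0.553 0.145 0.197] lip [0.565 0.028 0.159]
row x8: [-0.0009, 0.8307, -0.004, 0.0007, -0.0001, -0.005]
mid lowest z 0.11
80 [0.559 0.093 0.23 ] lip [0.565 0.028 0.125]
row x8: [0.0, 0.8333, 0.0, -0.0025, 0.0, -0.0074]
mid lowest z 0.112
100 [0.563 0.053 0.245] lip [0.565 0.028 0.125]
row x8: [-0.0, 0.4167, 0.0, 0.0002, 0.0, -0.0054]
mid lowest z 0.124
115 [0.566 0.022 0.248] lip [0.565 0.028 0.125]
row x8: [0.0, 0.3125, 0.0, 0.0002, 0.0, -0.004]
mid lowest z 0.124
```

apply_moves:
  moves:
    - [0,0.83,0,0.0007,0,-0.005,-1]
    - [0,0.83,0,0.0007,0,-0.005,-1]
    - [0,0.83,0,0.0007,0,-0.005,-1]
    - [0,0.83,0,0.0007,0,-0.005,-1]
    - [0,0.83,0,0.0007,0,-0.005,-1]
    - [0,0.83,0,0.0007,0,-0.005,-1]
    - [0,0.83,0,0.0007,0,-0.005,-1]
    - [0,0.83,0,0.0007,0,-0.005,-1]

```text
clock: 25.93
tcp_pos: [0.5547, 0.1444, 0.1983]
orientation: [-1.893, -2.106, -0.374]
contact_force: [-1.0, -0.3, -2.8]
grip_width: 0.0128
gripper_force: 78.1
```

Run:
```python
from plan import *
o=telemetry.get_obs(); T=now(o); Cp=T@Gi; print(np.round(o["joints"],3).tolist(),"lip",(Cp@[.048,0,.08,1])[:3].round(4),"tilt",np.degrees(np.arccos(Cp[2,2])))
for th,N in((60,8),(80,8),(95,8),(115,8)):
    B=tp2(*cuppose(CR,-84,th,off=.035),18); rows(T,B,N); T=B
```

```text
[-0.001, 0.371, -0.184, 1.864, -0.405, 0.924, 0.182] lip [0.5671 0.0283 0.1596] tilt 40.1848337698697
row x8: [0.0022, 0.4128, 0.0025, -0.0013, -0.0002, -0.0026]
row x8: [0.0, 0.4167, 0.0, -0.0007, 0.0, -0.0046]
row x8: [0.0, 0.3125, 0.0, 0.0002, 0.0, -0.004]
row x8: [0.0, 0.4167, 0.0, 0.0002, 0.0, -0.0054]
```

apply_moves:
  moves:
    - [0,0.415,0,-0.0013,-0.0002,-0.0026,-1]
    - [0,0.415,0,-0.0013,-0.0002,-0.0026,-1]
    - [0,0.415,0,-0.0013,-0.0002,-0.0026,-1]
    - [0,0.415,0,-0.0013,-0.0002,-0.0026,-1]
    - [0,0.415,0,-0.0013,-0.0002,-0.0026,-1]
    - [0,0.415,0,-0.0013,-0.0002,-0.0026,-1]
    - [0,0.415,0,-0.0013,-0.0002,-0.0026,-1]
    - [0,0.415,0,-0.0013,-0.0002,-0.0026,-1]

```text
clock: 26.6
tcp_pos: [0.555, 0.1245, 0.2102]
orientation: [-1.686, -1.875, -0.649]
contact_force: [0.2, 0.1, -3.5]
grip_width: 0.0132
gripper_force: 78.1
```

apply_moves:
  moves:
    - [0,0.415,0,-0.0007,0,-0.0046,-1]
    - [0,0.415,0,-0.0007,0,-0.0046,-1]
    - [0,0.415,0,-0.0007,0,-0.0046,-1]
    - [0,0.415,0,-0.0007,0,-0.0046,-1]
    - [0,0.415,0,-0.0007,0,-0.0046,-1]
    - [0,0.415,0,-0.0007,0,-0.0046,-1]
    - [0,0.415,0,-0.0007,0,-0.0046,-1]
    - [0,0.415,0,-0.0007,0,-0.0046,-1]

```text
clock: 27.27
tcp_pos: [0.5586, 0.0924, 0.2291]
orientation: [-1.464, -1.628, -0.88]
contact_force: [-0.1, 0.8, -2.5]
grip_width: 0.013
gripper_force: 78.3
```

apply_moves:
  moves:
    - [0,0.31,0,0.0002,0,-0.004,-1]
    - [0,0.31,0,0.0002,0,-0.004,-1]
    - [0,0.31,0,0.0002,0,-0.004,-1]
    - [0,0.31,0,0.0002,0,-0.004,-1]
    - [0,0.31,0,0.0002,0,-0.004,-1]
    - [0,0.31,0,0.0002,0,-0.004,-1]
    - [0,0.31,0,0.0002,0,-0.004,-1]
    - [0,0.31,0,0.0002,0,-0.004,-1]

```text
clock: 27.93
tcp_pos: [0.5615, 0.0638, 0.2418]
orientation: [-1.29, -1.433, -1.022]
contact_force: [-0.0, 0.9, -2.9]
grip_width: 0.0132
gripper_force: 78.6
```

```bash
python3 - k <<'E'
from look import *
from plan import *
o=telemetry.get_obs(); T=now(o); Cp=T@Gi; print(np.round(o["joints"],3).tolist(),"lip",(Cp@[.048,0,.08,1])[:3].round(4),"tilt",np.degrees(np.arccos(Cp[2,2])), Cp[:3,1].round(3), np.round(o["contact_force"],2))
for c in("top","scene"):
    shot(c); print(c,[(round(d["p"],2),np.round(d["extent"]).tolist()) for d in silhouettes("knob0",c)])
B=tp2(*cuppose(CR,-84,115,off=.035),18); rows(T,B,8)
E
```

```text
[0.565, 0.751, -0.363, 1.751, -0.961, 1.463, 0.861] lip [0.5653 0.0279 0.1242] tilt 94.77205176700244 [0.995 0.105 0.   ] [-0.02  0.92 -2.86]
top []
scene [(0.47, [252.0, 234.0, 9.0, 9.0]), (0.44, [249.0, 228.0, 5.0, 14.0]), (0.38, [260.0, 208.0, 11.0, 10.0])]
row x8: [0.0001, 0.4214, 0.0006, 0.0004, 0.0, -0.0054]
```

apply_moves:
  moves:
    - [0,0.42,0,0.0003,0,-0.0054,-1]
    - [0,0.42,0,0.0003,0,-0.0054,-1]
    - [0,0.42,0,0.0003,0,-0.0054,-1]
    - [0,0.42,0,0.0003,0,-0.0054,-1]
    - [0,0.42,0,0.0003,0,-0.0054,-1]
    - [0,0.42,0,0.0003,0,-0.0054,-1]
    - [0,0.42,0,0.0003,0,-0.0054,-1]
    - [0,0.42,0,0.0003,0,-0.0054,-1]

```text
clock: 28.8
tcp_pos: [0.5662, 0.0219, 0.2484]
orientation: [-1.047, -1.166, -1.183]
contact_force: [-0.0, -0.4, -1.2]
grip_width: 0.0134
gripper_force: 78.9
```

apply_moves:
  moves:
    - [0,0,0,0,0,0,-1]
    - [0,0,0,0,0,0,-1]
    - [0,0,0,0,0,0,-1]
    - [0,0,0,0,0,0,-1]
    - [0,0,0,0,0,0,-1]
    - [0,0,0,0,0,0,-1]
    - [0,0,0,0,0,0,-1]
    - [0,0,0,0,0,0,-1]

```text
clock: 29.47
tcp_pos: [0.5658, 0.0219, 0.2477]
orientation: [-1.05, -1.166, -1.181]
contact_force: [0.6, -0.2, -0.5]
grip_width: 0.013
gripper_force: 79.0
```

```bash
python3 - l <<'E'
from look import *
from plan import *
o=telemetry.get_obs(); T=now(o); Cp=T@Gi; print(np.round(o["joints"],3).tolist(),"lip",(Cp@[.048,0,.08,1])[:3].round(4),"tilt",np.degrees(np.arccos(Cp[2,2])), np.round(o["contact_force"],2))
for c in("top","scene","wrist"):
    shot(c); print(c,[(round(d["p"],2),np.round(d["extent"]).tolist()) for d in silhouettes("knob0",c)])
f=cv2.imread("pics/scenel.png")[150:290,180:340]; g=cv2.imread("pics/topl.png")[140:280,240:400]; w=cv2.imread("pics/wristl.png")
cv2.imwrite("pics/combo.png",np.hstack([cv2.resize(f,(400,350),interpolation=2),np.vstack([cv2.resize(g,(400,350),interpolation=2)])]))
E
```

```text
[0.661, 0.957, -0.416, 1.673, -1.033, 1.681, 0.928] lip [0.5653 0.028  0.1248] tilt 114.72856869460696 [ 0.6  -0.22 -0.46]
top []
scene [(0.52, [242.0, 233.0, 10.0, 11.0])]
wrist []
```

Run:
```python
from plan import *
o=telemetry.get_obs(); T=now(o); q=np.array(o["joints"])
pc,Rc=cuppose(CR,-84,0,off=.035,zc=.17); B=tp2(pc,Rc,18); v=rows(T,B,24)
b=np.linspace(0,6.28,40); pts=np.r_[np.c_[.036*np.cos(b),.036*np.sin(b),0*b,1+0*b],np.c_[.049*np.cos(b),.049*np.sin(b),.08+0*b,1+0*b]]
for k in range(1,25):
    X=step(T,v,k); q,e=ik(X,q); 
    if k%3==0: print(k,((X@Gi)@[.048,0,.08,1])[:3].round(3),(pts@(X@Gi).T)[:,2].min().round(3),round(e,3),q.round(2).tolist())
print(B[:3,3]); E=tp2(np.array([.582,.294,.10]),Rz(np.radians(14.5)),18); rows(B,E,24)
```

```text
row x24: [0.0001, -0.7969, 0.0001, 0.003, 0.0, 0.0056]
3 [0.567 0.014 0.136] 0.136 0.0 [0.61, 0.8, -0.36, 1.72, -0.92, 1.61, 0.82]
6 [0.568 0.003 0.152] 0.151 0.0 [0.54, 0.64, -0.32, 1.76, -0.85, 1.48, 0.74]
9 [ 0.569 -0.004  0.169] 0.155 0.0 [0.44, 0.5, -0.29, 1.79, -0.75, 1.34, 0.62]
12 [ 0.569 -0.006  0.187] 0.154 0.0 [0.31, 0.39, -0.27, 1.82, -0.61, 1.2, 0.46]
15 [ 0.569 -0.004  0.206] 0.156 0.0 [0.16, 0.32, -0.25, 1.84, -0.41, 1.08, 0.23]
18 [0.568 0.003 0.223] 0.159 0.0 [-0.03, 0.29, -0.22, 1.85, -0.15, 1.01, -0.05]
21 [0.567 0.014 0.238] 0.164 0.0 [-0.22, 0.31, -0.18, 1.84, 0.14, 1.01, -0.36]
24 [0.565 0.028 0.25 ] 0.17 0.0 [-0.4, 0.38, -0.13, 1.83, 0.39, 1.08, -0.63]
[0.55340212 0.14190393 0.20421524]
row x24: [-0.2114, -0.0, -0.6505, 0.0058, 0.0041, 0.0012]
```

apply_moves:
  moves:
    - [0,-0.797,0,0.003,0,0.0056,-1]
    - [0,-0.797,0,0.003,0,0.0056,-1]
    - [0,-0.797,0,0.003,0,0.0056,-1]
    - [0,-0.797,0,0.003,0,0.0056,-1]
    - [0,-0.797,0,0.003,0,0.0056,-1]
    - [0,-0.797,0,0.003,0,0.0056,-1]
    - [0,-0.797,0,0.003,0,0.0056,-1]
    - [0,-0.797,0,0.003,0,0.0056,-1]

```text
clock: 30.43
tcp_pos: [0.5609, 0.0688, 0.2634]
orientation: [-1.506, -1.672, -0.84]
contact_force: [0.6, 1.1, -0.4]
grip_width: 0.0131
gripper_force: 78.8
```

apply_moves:
  moves:
    - [0,-0.797,0,0.003,0,0.0056,-1]
    - [0,-0.797,0,0.003,0,0.0056,-1]
    - [0,-0.797,0,0.003,0,0.0056,-1]
    - [0,-0.797,0,0.003,0,0.0056,-1]
    - [0,-0.797,0,0.003,0,0.0056,-1]
    - [0,-0.797,0,0.003,0,0.0056,-1]
    - [0,-0.797,0,0.003,0,0.0056,-1]
    - [0,-0.797,0,0.003,0,0.0056,-1]

```text
clock: 31.1
tcp_pos: [0.5558, 0.116, 0.2465]
orientation: [-1.915, -2.128, -0.34]
contact_force: [-0.2, 0.5, -0.8]
grip_width: 0.0129
gripper_force: 78.8
```

apply_moves:
  moves:
    - [0,-0.797,0,0.003,0,0.0056,-1]
    - [0,-0.797,0,0.003,0,0.0056,-1]
    - [0,-0.797,0,0.003,0,0.0056,-1]
    - [0,-0.797,0,0.003,0,0.0056,-1]
    - [0,-0.797,0,0.003,0,0.0056,-1]
    - [0,-0.797,0,0.003,0,0.0056,-1]
    - [0,-0.797,0,0.003,0,0.0056,-1]
    - [0,-0.797,0,0.003,0,0.0056,-1]

```text
clock: 31.77
tcp_pos: [0.553, 0.1424, 0.2038]
orientation: [1.933, 2.147, -0.308]
contact_force: [-0.2, 0.3, -0.9]
grip_width: 0.013
gripper_force: 78.8
```

```bash
python3 - m <<'E'
from look import *
from plan import *
o=telemetry.get_obs(); T=now(o); print(T[:3,3].round(4),np.round(o["joints"],2).tolist(),np.round(o["contact_force"],2))
for c in("top","scene","wrist"):
    shot(c); print(c,[(round(d["p"],2),np.round(d["extent"]).tolist()) for d in silhouettes("knob0",c)])
E=tp2(np.array([.582,.294,.10]),Rz(np.radians(14.5)),18); v=rows(T,E,24)
for k in(4,8,12,16,20,24): print((step(T,v,k)@Gi)[:3,3].round(3))
E
```

```text
[0.553  0.1424 0.2038] [-0.46, 0.39, -0.09, 1.79, 0.36, 1.12, -0.62] [-0.2   0.27 -0.91]
top [(0.63, [322.0, 222.0, 10.0, 8.0]), (0.59, [336.0, 191.0, 13.0, 15.0]), (0.56, [332.0, 179.0, 11.0, 13.0]), (0.43, [339.0, 184.0, 12.0, 11.0]), (0.41, [341.0, 201.0, 14.0, 9.0])]
scene [(0.6, [117.0, 274.0, 36.0, 26.0]), (0.47, [234.0, 230.0, 8.0, 10.0]), (0.37, [242.0, 234.0, 10.0, 9.0])]
wrist [(0.84, [217.0, 285.0, 32.0, 23.0]), (0.69, [291.0, 248.0, 230.0, 148.0]), (0.59, [355.0, 301.0, 22.0, 24.0])]
row x24: [-0.2121, 0.0015, -0.6501, 0.0058, 0.0041, 0.0012]
[0.59  0.105 0.158]
[0.611 0.14  0.147]
[0.621 0.18  0.135]
[0.619 0.221 0.123]
[0.606 0.26  0.112]
[0.582 0.294 0.1  ]
```

apply_moves:
  moves:
    - [-0.212,0,-0.65,0.0058,0.0041,0.0012,-1]
    - [-0.212,0,-0.65,0.0058,0.0041,0.0012,-1]
    - [-0.212,0,-0.65,0.0058,0.0041,0.0012,-1]
    - [-0.212,0,-0.65,0.0058,0.0041,0.0012,-1]
    - [-0.212,0,-0.65,0.0058,0.0041,0.0012,-1]
    - [-0.212,0,-0.65,0.0058,0.0041,0.0012,-1]
    - [-0.212,0,-0.65,0.0058,0.0041,0.0012,-1]
    - [-0.212,0,-0.65,0.0058,0.0041,0.0012,-1]

```text
clock: 32.73
tcp_pos: [0.5704, 0.1891, 0.1808]
orientation: [1.232, 2.571, -0.193]
contact_force: [0.1, 0.1, -2.1]
grip_width: 0.0129
gripper_force: 78.8
```

apply_moves:
  moves:
    - [-0.212,0,-0.65,0.0058,0.0041,0.0012,-1]
    - [-0.212,0,-0.65,0.0058,0.0041,0.0012,-1]
    - [-0.212,0,-0.65,0.0058,0.0041,0.0012,-1]
    - [-0.212,0,-0.65,0.0058,0.0041,0.0012,-1]
    - [-0.212,0,-0.65,0.0058,0.0041,0.0012,-1]
    - [-0.212,0,-0.65,0.0058,0.0041,0.0012,-1]
    - [-0.212,0,-0.65,0.0058,0.0041,0.0012,-1]
    - [-0.212,0,-0.65,0.0058,0.0041,0.0012,-1]

```text
clock: 33.4
tcp_pos: [0.5574, 0.2392, 0.1574]
orientation: [0.452, 2.792, -0.069]
contact_force: [-0.3, -0.4, -1.7]
grip_width: 0.0126
gripper_force: 78.8
```

apply_moves:
  moves:
    - [-0.212,0,-0.65,0.0058,0.0041,0.0012,-1]
    - [-0.212,0,-0.65,0.0058,0.0041,0.0012,-1]
    - [-0.212,0,-0.65,0.0058,0.0041,0.0012,-1]
    - [-0.212,0,-0.65,0.0058,0.0041,0.0012,-1]
    - [-0.212,0,-0.65,0.0058,0.0041,0.0012,-1]
    - [-0.212,0,-0.65,0.0058,0.0041,0.0012,-1]
    - [-0.212,0,-0.65,0.0058,0.0041,0.0012,-1]
    - [-0.212,0,-0.65,0.0058,0.0041,0.0012,-1]

```text
clock: 34.07
tcp_pos: [0.5193, 0.2743, 0.1339]
orientation: [-0.355, 2.804, 0.058]
contact_force: [-0.6, -0.6, -0.9]
grip_width: 0.0133
gripper_force: 78.8
```

```bash
python3 - n <<'E'
from look import *
from plan import *
shots=[]
for c in("top","scene","wrist"):
    shots.append(shot(c)[1]); print(c,[(round(d["p"],2),np.round(d["extent"]).tolist()) for d in silhouettes("knob0",c)])
o=telemetry.get_obs(); T=now(o); print(T[:3,3].round(4),np.round(o["joints"],2).tolist(),np.round(o["contact_force"],2),"tilt",((T@Gi)[:3,2]).round(3))
z=lambda f,a,b,c,d: cv2.resize(f[a:b,c:d],(400,300),interpolation=cv2.INTER_CUBIC)
cv2.imwrite("pics/combo.png",np.vstack([np.hstack([z(shots[0],158,254,258,386),z(shots[1],190,292,185,321)]),np.hstack([z(shots[2],0,420,0,560),z(shots[0],0,420,0,560)])]))
E=tp2(np.array([.582,.294,.002]),Rz(np.radians(14.5)),18); print(E[:3,3]); rows(T,E,8)
E
```

```text
top [(0.57, [340.0, 203.0, 11.0, 10.0]), (0.54, [337.0, 184.0, 13.0, 13.0]), (0.5, [329.0, 180.0, 7.0, 10.0]), (0.45, [326.0, 221.0, 9.0, 9.0]), (0.45, [328.0, 235.0, 7.0, 10.0])]
scene [(0.5, [240.0, 233.0, 9.0, 11.0]), (0.46, [233.0, 228.0, 7.0, 16.0])]
wrist [(0.35, [8.0, 208.0, 12.0, 54.0])]
[0.5192 0.2756 0.1337] [-0.27, 0.37, -0.47, 2.07, 0.61, 0.53, 0.63] [-0.06  0.26 -0.93] tilt [-0.002 -0.002  1.   ]
[0.51788793 0.27741949 0.03621524]
row x8: [-0.0005, 0.0031, -0.0052, 0.0039, 0.0003, 0.0116]
```

View pics/combo.png

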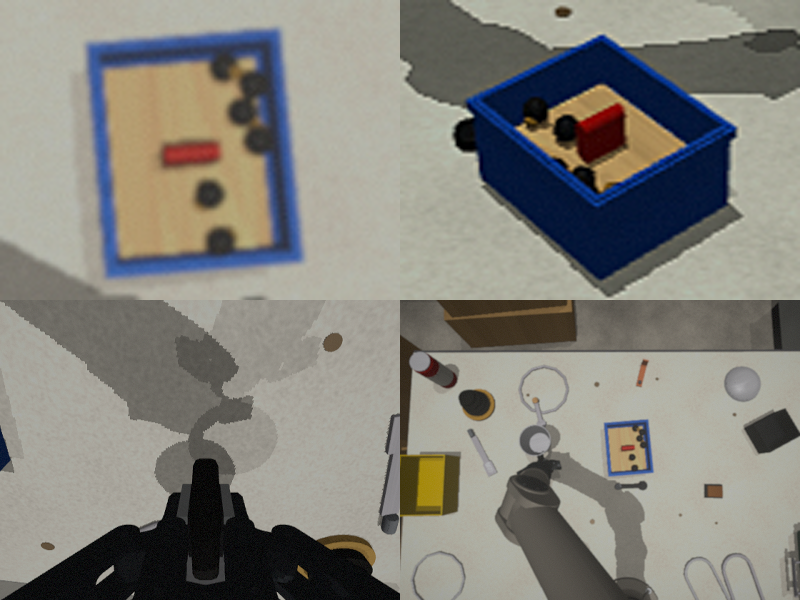

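apply_moves:
  moves:
    - [0,0,0,0.004,0,0.012,-1]
    - [0,0,0,0.005,0.0003,0.016,-1]
    - [0,0,0,0.005,0.0003,0.016,-1]
    - [0,0,0,0.005,0.0003,0.016,-1]
    - [0,0,0,0.005,0.0003,0.014,-1]
    - [0,0,0,0.003,0,0.01,-1]
    - [0,0,0,0.0015,0,0.005,-1]
    - [0,0,0,0.0006,0,0.002,-1]

```text
clock: 35.03
tcp_pos: [0.5185, 0.2777, 0.0369]
orientation: [-0.355, 2.806, 0.057]
contact_force: [-0.6, 0.6, -0.6]
grip_width: 0.0127
gripper_force: 78.8
```

apply_moves:
  moves:
    - [0,0,0,0.0003,0,0.001,-1]
    - [0,0,0,0.0003,0,0.001,-1]
    - [0,0,0,0.0003,0,0.001,-1]
    - [0,0,0,0,0,0,-1]
    - [0,0,0,0,0,0,-1]
    - [0,0,0,0,0,0,-1]
    - [0,0,0,0,0,0,-1]
    - [0,0,0,0,0,0,-1]

```text
clock: 35.7
tcp_pos: [0.5186, 0.2777, 0.0345]
orientation: [-0.355, 2.805, 0.058]
contact_force: [-0.7, -0.3, -1.4]
grip_width: 0.0132
gripper_force: 78.8
```

Not yet in contact; a bit lower.

apply_moves:
  moves:
    - [0,0,0,0.0002,0,0.0006,-1]
    - [0,0,0,0,0,0,-1]
    - [0,0,0,0.0002,0,0.0006,-1]
    - [0,0,0,0,0,0,-1]
    - [0,0,0,0,0,0,-1]
    - [0,0,0,0,0,0,-1]
    - [0,0,0,0,0,0,-1]
    - [0,0,0,0,0,0,-1]

```text
clock: 36.37
tcp_pos: [0.5191, 0.278, 0.0341]
orientation: [-0.355, 2.804, 0.058]
contact_force: [-3.6, -2.1, 8.6]
grip_width: 0.0134
gripper_force: 80.6
```

Contact. Release and lift away.

apply_moves:
  moves:
    - [0,0,0,0,0,-0.0005,-0.4]
    - [0,0,0,0,0,0,0.2]
    - [0,0,0,0,0,0,1]
    - [0,0,0,0,0,0,1]
    - [0,0,0,0,0,0,1]
    - [0,0,0,0,0,0,1]
    - [0,0,0,-0.004,0,-0.012,1]
    - [0,0,0,-0.006,0,-0.02,1]

```text
clock: 37.03
tcp_pos: [0.5165, 0.2768, 0.0654]
orientation: [-0.357, 2.809, 0.055]
contact_force: [0.7, -0.8, -0.4]
grip_width: 0.0853
gripper_force: 0.0
```

apply_moves:
  moves:
    - [0,0,0,-0.008,0,-0.025,1]
    - [0,0,0,-0.008,0,-0.025,1]
    - [0,0,0,-0.008,0,-0.025,1]
    - [0,0,0,-0.008,0,-0.025,1]
    - [0,0,0,-0.004,0,-0.012,1]
    - [0,0,0,0,0,0,1]
    - [0,0,0,0,0,0,1]
    - [0,0,0,0,0,0,1]

```text
clock: 37.7
tcp_pos: [0.5169, 0.2766, 0.1835]
orientation: [-0.355, 2.807, 0.056]
contact_force: [-0.4, 0.4, 0.6]
grip_width: 0.0856
gripper_force: 0.0
```

```bash
python3 - p <<'E'
from cupfit import *
try: cupfit()
except Exception as e: print(e)
o=telemetry.get_obs(); print(np.round(o["tcp_pos"],4),o["clock"],np.round(o["contact_force"],1))
for c in("top","scene"):
    shot(c)
    for t in("cup","knob0","separator","chrome_crank","black_crank","lens","shift_lever"):
        print(c,t,[(round(d["p"],2),np.round(d["extent"]).tolist()) for d in silhouettes(t,c)[:6 if t=="knob0" else 1]])
E
```

```text
0.74 [289.9, 188.8, 123.7, 187.9] [0.5169 0.2766 0.1835]
free [ 0.6885  0.324  -0.3292]
[0.5444 0.2838] 20.33152610850705
yaw -163.46789046739087 -164.56581927272236
[0.5166 0.2767 0.1831] 37.8 [ 0.   0.6 -0.3]
top cup [(0.95, [198.0, 200.0, 39.0, 46.0])]
top knob0 [(0.46, [326.0, 220.0, 9.0, 11.0]), (0.43, [329.0, 234.0, 10.0, 3.0]), (0.4, [341.0, 203.0, 11.0, 9.0])]
top separator [(0.78, [319.0, 206.0, 54.0, 64.0])]
top chrome_crank [(0.85, [194.0, 158.0, 24.0, 44.0])]
top black_crank [(0.7, [323.0, 259.0, 46.0, 12.0])]
top lens [(0.73, [442.0, 267.0, 24.0, 23.0])]
top shift_lever [(0.75, [116.0, 212.0, 41.0, 60.0])]
scene cup [(0.71, [338.0, 202.0, 48.0, 39.0])]
scene knob0 [(0.58, [244.0, 232.0, 11.0, 9.0])]
scene separator [(0.93, [253.0, 238.0, 57.0, 35.0])]
scene chrome_crank [(0.8, [380.0, 234.0, 47.0, 26.0])]
scene black_crank [(0.55, [208.0, 238.0, 11.0, 8.0])]
scene lens [(0.86, [116.0, 273.0, 32.0, 27.0])]
scene shift_lever [(0.75, [394.0, 183.0, 63.0, 20.0])]
```

```bash
python3 -c "
from bench import order; print(order.hand_in())"
```

```text
the job is handed in; nothing more can be done
None
```

The job is handed in at about 38 s of the 72 s limit: the board lies flat on the crate's ledge, all six knobs were poured onto it, and the empty cup stands upright on the bench about 15 mm from where it started, with the other parts unmoved as far as the cameras show; the verdict was not reported.

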